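Seat the splined key in the reed machine and keep it pressed

TASK

A closed reed case has been left lying on the drive socket of the reed profiling machine: lift it off, stack it squarely on the column of two cases, long sides in line, and let go of it. Then take the key with four splines out of the tool stand, turn it until its splines mesh with the cross-shaped socket, and slide it down fully home, its collar flush on the socket, against the spring ejector that would push it up again. Finish while still gripping the key and pressing it home; leave the column and everything else where they stand.

Things in the scene. Friction and masses are not known exactly. Their poses are not given: they have to be found in the camera images.
- case_loose_mid (a point): centre of the loose closed reed case, a grey box 86 mm (its x) by 54 mm (its y) by 34 mm high, 0.15 kg, lying flat on top of the machine's drive socket at any yaw; z up
- case_top_mid (a point): centre of the upper case of the column of two standing on the table (same size as the loose case, both loose, same yaw, stacked flush); x along the 86 mm side, z up. Its top is 17 mm above this point, 68 mm above the table
- case_low_mid (a point): centre of the lower case of that column; same size and axes
- key_grip (a point): centre of the key's grip: a dark wooden bar 36 mm (x) by 14 mm (y) by 30 mm high on top of the steel key, 0.14 kg; z up. Below it a 12 mm round stem 20 mm long, then a round collar 40 mm wide, 5 mm thick, its underside 40 mm below this point, then the splined foot; the key's lower end is 64 mm below this point
- key: the same key, origin at its lower end. Foot 24 mm long: four splines in a cross along the key's x and y, 28 mm across, 8 mm thick, lower ends rounded. It stands upright at any yaw in one of the stand's two round holes (34 mm wide), hanging on its collar; lifting it 30 mm frees it
- mandrel: the other key in the stand, not wanted: same height and collar, but a round wooden grip 28 mm wide and a plain round foot. Origin at its lower end, 11 mm above the table; z up. Key and mandrel stand 95 mm apart and change places
- stand: wooden tool stand 170 mm (x) by 62 mm by 35 mm high, fixed to the table; origin under its centre
- socket (a point): centre of the mouth of the drive socket, 84 mm above the table: a steel block 44 mm square with a cross-shaped slot, arms along its x and y, each 10.4 mm wide and 30.4 mm from end to end; z up. The key fits at any quarter turn. The block can turn about z but is stiff (0.15 N m of friction). Fully home, the key's grip centre is 40 mm above this point
- ejector (a joint): spring ejector inside the socket, m, 0 when up (its top 12 mm below the mouth), grows as it is pushed down: 0.012 with the key home. The spring pushes back with 4 N at first and 9 N with the key home; let go, the key would be lifted 12 mm
- machine: brass and steel reed machine, fixed to the table; origin on the table under the socket's axis. Its base plate is 110 mm wide (y) and runs from 55 mm before (-x) to 195 mm behind the axis; apart from the socket all of it is below 80 mm
- spool: bystander: wooden thread spool 32 mm wide, 38 mm high; origin under it
- jar: bystander: small jar 44 mm wide, 50 mm high; origin under it
- screwdriver: bystander: screwdriver 160 mm long, lying
- mug: bystander: mug 80 mm wide, 95 mm high; origin under it
- block: bystander: wood block 50 by 30 by 22 mm; origin under it
- tin: bystander: metal tin 60 mm wide, 60 mm high; origin under it
Things that resemble listed ones, but are neither listed nor needed, are in the scene too. Leave any green look-alike of the part that bears case_top_mid alone. What is shaped like the part that bears case_loose_mid but turquoise is not meant.

How it is judged:
By the outcome, as a careful person would: the job done as asked, in the order asked, and still so for the second after the job is handed in, while the arm keeps its last pose, push and grip.
It also fails if it takes over 51 s, if anything falls off the work surface, if the arm or the gripper's body presses on something with over 40 N, if the wrist force passes 120 N, or if a joint passes its speed limit or range.

ROBOT

A 6-joint arm with a two-finger parallel gripper is mounted at the origin on the work surface. World frame = base frame: x ahead of the robot, y to its left, z up, the work surface at z = 0. Lengths are in m, angles in rad, forces in N, time in s.
With the tool pointing down it reaches from about 0.35 to 0.775 m from the base axis. Payload 5.5 kg.
Tool frame: the origin (TCP) lies between the finger pads; the fingertips stand 11 mm ahead of it and the grasp point (between the pads) lies 8 mm behind it (tips_ahead is the distance from the TCP to the fingertips, in m); z points along the fingers, y is the line along which they close (so a half turn about z gives the same grasp; the last joint's range is limited). The gripper opens to 85 mm and grips with 20 to 120 N. Pads are 22 mm wide; open, the fingers measure 114 mm over their backs; the gripper's body (76 mm by 85 mm) begins 54 mm behind the grasp point. The pads swing forward as they close: fully open they stand 13 mm farther back than shut.
Start: joints at [1.076, 0.313, 0.046, 1.304, 0, 1.431], TCP at [0.2, 0.539, 0.211] pointing down, gripper open.
Joint ranges: [-2.76, 2.76], [-0.86, 1.69], [-1.03, 1.26], [-2.2, 2.34], [-1.47, 1.5], [-3.14, 3.14]. Speed limits (rad/s): [2.57, 2.57, 3.14, 3.14, 3.14, 3.14].

INTERFACE

Orientations are given as a unit quaternion [w, x, y, z].
In Python, from workcell import * gives the robot as it stands. The module is installed in compiled form; this text tells all that it offers.
- The arm moves only by the tool jog_arm, never from a script. Its argument "moves" is a list of rows, each an object with "fingers": the closure, from 0 (fully open) to 1 (shut); "slide": the shift along the tool's x, y, z in mm, a list of three; "angular": the turn, a rotation vector about the tool's x, y, z in degrees, a list of three. A call has 1 to 10 rows; each row is the pose to reach, as a shift and turn from the pose commanded when the call began, along the tool's axes at that moment; what a row does not reach only later rows make up. A row lasts 1/12 s, in which the tool goes at most 41.7 mm and 7.16 degrees, less where a joint would pass 70% of its speed; a pose out of reach is approached as far as the arm can. A call with a gripper value outside its range is refused whole. The fingers move at their own pace and stop on an object; "squeeze" is the grip in N (left out, the last holds). Time passes only in rows, so rows that repeat a pose let the fingers close. It gives the time, the measured TCP pose, the force, the opening and the grip force at its end, in the units of the state.
- get_state(): the state, without advancing time (a new reading comes with each control period).
- read_camera(name): name is "scene" or "top" or "wrist"; returns a dict with "color" (384x512x3 uint8, red, green, blue), "fovy" (degrees; the focal length in pixels is half the picture's height over the tangent of half this angle, whatever the lens; pixels are square), "cx", "cy" (the principal point, pixels), "world_from_camera" (4x4, takes a point from camera to world coordinates); the wrist camera has in their place "tool_from_camera" (4x4, takes a point from camera to tool coordinates, whose origin is the TCP and whose axes are the flange's). Camera axes: x right, y down, z forward; pixel columns grow to the right and rows downward; lengths in m; the calibration is good to about 2 mm. A picture is of the moment at which its call begins: read the wrist's pose just before it. There is no depth.
- hand_in(): hands the job in; it is judged then, once.
Trained networks look in a picture, given as the dict that the camera call returned (one of the last four; its "shot" number tells which), for a name from the list of things; names that differ only in an ending like _2 or _b are one class to them, and where a whole thing is asked for, a point or a joint stands for the part that bears it (a point fixed in the world has none). Each returns a list of dicts, best first, with "p" (0 to 1); they miss things now and then, are a little off and sometimes report something else, mostly with a low value. They report only what shows in the picture. A call takes as long as a camera call. They do not tell look-alikes from the thing itself.
- look_for(target, picture): "point" ([column, row] in pixels, amid what is visible of it).
- tip_of(target, picture): "point" ([column, row] in pixels: a listed point, or the origin of a listed thing).
The state is a dict: "clock": time; "joint_pos": joint angles; "qvel": joint speeds; "tau": joint torques, N m; "tcp_pos": TCP position; "orientation": TCP orientation; "wrist_force": force on the tool from outside, world axes, zero at the start; "ft_torque": the same for the moment, N m; "finger_gap": finger opening in m; "grip_force": force on a finger pad.
Only numpy, scipy, OpenCV 4.12 (cv2) and the standard library are available. Lean on these libraries where they do the work, as an engineer would, in place of code of your own. Each camera call takes 0.05 s, during which the arm holds its last target. There are 200 camera calls.

## Working session

There is one attempt and no reset: what is moved stays moved. The work goes in short steps, Python scripts to look and compute and a tool call to move; the robot and the scene stay as the last step left them, time stands still between calls to the robot, and variables do not carry over. Pictures are saved under pics/ and viewed, at most 10 in all, crops included, and the job is handed in when it is done.

Besides the shell and the picture viewer there is one more tool, called after "Request:" as name(argument=value, ...), one argument or row to a line, values as JSON. jog_arm: Moves the arm, as the interface text tells. Its arguments: {"type":"object","properties":{"moves":{"type":"array","items":{"type":"object","properties":{"fingers":{"type":"number"},"slide":{"type":"array","items":{"type":"number"}},"angular":{"type":"array","items":{"type":"number"}}}}},"squeeze":{"type":"number"}},"required":["moves"]}

```bash
mkdir -p pics; cat > h.py <<'E'
from workcell import *
import numpy as np, cv2
from scipy.spatial.transform import Rotation as R
def quat(o): return R.from_quat([o[1],o[2],o[3],o[0]])
def cam(name):
    s=get_state(); p=read_camera(name)
    h=p["color"].shape[0]; p["f"]=h/2/np.tan(np.radians(p["fovy"])/2)
    if name=="wrist":
        T=np.eye(4);T[:3,:3]=quat(s["orientation"]).as_matrix();T[:3,3]=s["tcp_pos"]
        p["W"]=T@np.array(p["tool_from_camera"])
    else: p["W"]=np.array(p["world_from_camera"])
    return p
def ray(p,px,z):
    d=p["W"][:3,:3]@np.array([(px[0]-p["cx"])/p["f"],(px[1]-p["cy"])/p["f"],1.]); o=p["W"][:3,3]
    return o+d*(z-o[2])/d[2]
def proj(p,X):
    c=np.linalg.inv(p["W"])@np.append(X,1); return c[:2]/c[2]*p["f"]+[p["cx"],p["cy"]]
def orth(p,x0,x1,y0,y1,z,s=2000):
    # top-down rectified image at height z; column = (y1-y), row=(x1-x)
    q=[(x1,y1),(x1,y0),(x0,y0),(x0,y1)]
    src=np.float32([proj(p,[a,b,z]) for a,b in q]); w,h=int((y1-y0)*s),int((x1-x0)*s)
    M=cv2.getPerspectiveTransform(src,np.float32([[0,0],[w,0],[w,h],[0,h]]))
    return cv2.warpPerspective(p["color"],M,(w,h),flags=cv2.INTER_CUBIC)
def save(n,im): cv2.imwrite("pics/"+n+".png",im[:,:,::-1])
E
python3 - <<'E'
from h import *
s=get_state();print(s)
t=cam("top");c=cam("scene")
save("a",np.hstack([t["color"],c["color"]])[:, :]) if 0 else None
save("top",cv2.resize(t["color"],(800,600))); save("scene",cv2.resize(c["color"],(800,600)))
for n,z in [("case_loose_mid",.101),("case_top_mid",.051),("key_grip",.075),("key",.011),("mandrel",.011),("stand",0),("socket",.084),("machine",0)]:
  for p in (t,c):
    print(n,[(np.round(d["point"]).tolist(),round(d["p"],2),np.round(ray(p,d["point"],z)[:2],3).tolist()) for d in tip_of(n,p)[:4]])
print(t["W"],t["f"])
E
```

```text
{'clock': 0.0, 'joint_pos': array([ 1.07636005e+00,  3.14013880e-01,  4.49523571e-02,  1.30360105e+00,
       -3.25641408e-06,  1.43120972e+00]), 'qvel': array([-0.00043887,  0.00073086,  0.00037956, -0.00128487,  0.00067093,
        0.00023076]), 'tau': array([-5.74960141e-04, -4.80625999e+01,  2.98529506e+01,  1.92844821e-02,
       -2.02030251e-04,  1.91221929e-06]), 'tcp_pos': array([0.19951659, 0.53867563, 0.20989036]), 'orientation': array([-2.89333263e-04,  1.76495346e-01,  9.84301032e-01, -8.87132651e-04]), 'wrist_force': array([ 0.17763362, -0.61170469,  0.9995331 ]), 'ft_torque': array([ 0.00975386, -0.01718608, -0.01162024]), 'grip_force': 0.0, 'finger_gap': 0.08557658336887654}
case_loose_mid [([203.0, 208.0], 0.93, [0.518, 0.166]), ([249.0, 198.0], 0.88, [0.552, 0.024])]
case_loose_mid [([251.0, 174.0], 0.82, [0.541, 0.018]), ([308.0, 221.0], 0.81, [0.61, 0.21])]
case_top_mid [([159.0, 212.0], 0.72, [0.507, 0.308]), ([121.0, 215.0], 0.65, [0.497, 0.428])]
case_top_mid [([422.0, 256.0], 0.95, [0.532, 0.444]), ([364.0, 224.0], 0.62, [0.507, 0.305]), ([350.0, 310.0], 0.62, 
[... 309 characters left out ...]
208.0], 0.55, [0.529, -0.266]), ([157.0, 213.0], 0.24, [0.506, 0.323])]
mandrel [([162.0, 164.0], 0.75, [0.541, -0.285]), ([122.0, 218.0], 0.63, [0.761, -0.223])]
stand [([338.0, 217.0], 0.68, [0.499, -0.268])]
stand [([176.0, 155.0], 0.79, [0.474, -0.291])]
socket []
socket [([250.0, 179.0], 0.48, [0.54, 0.014])]
machine [([250.0, 200.0], 0.84, [0.55, 0.022])]
machine [([255.0, 208.0], 0.85, [0.547, 0.032])]
[[ 1.00758754e-02 -9.96805242e-01  7.92324866e-02  4.75525213e-01]
 [-9.99947955e-01 -1.01710559e-02 -7.97789247e-04  2.67219545e-02]
 [ 1.60111855e-03 -7.92203245e-02 -9.96855845e-01  1.46944925e+00]
 [ 0.00000000e+00  0.00000000e+00  0.00000000e+00  1.00000000e+00]] 447.17609255824186
```

View pics/top.png

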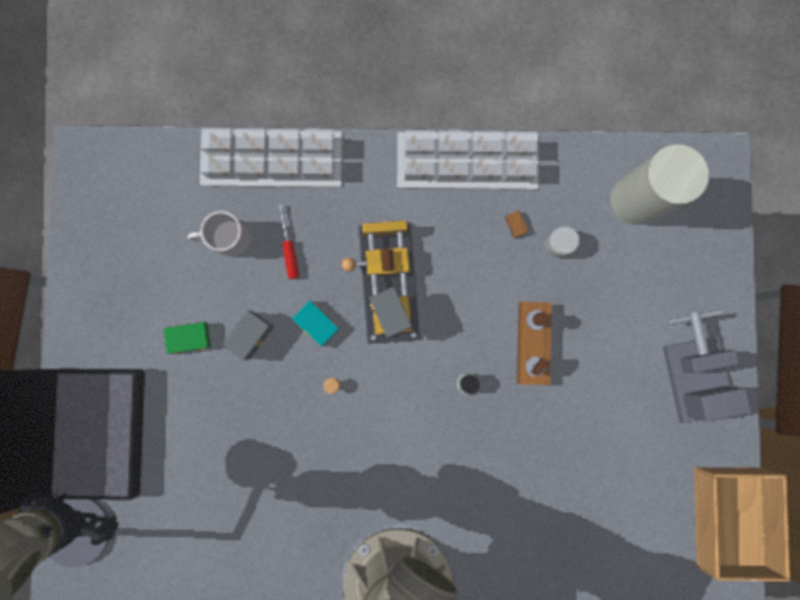

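View pics/scene.png

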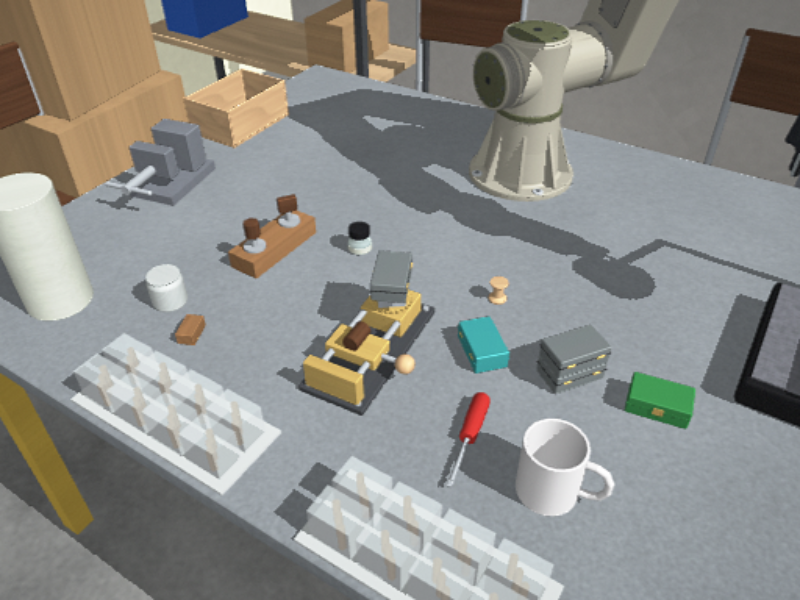

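The pictures (800x600 pixels) show these candidates:
- **Loose case:** the grey case on the machine at (390,312) is the one meant. The turquoise one at (315,322) is not.
- **Column:** the grey stack at (248,335) is the one meant. The green case at (186,338) is a look-alike.
- **Key:** the stand holds a bar-shaped grip at (538,366), which is the key. The round grip at (538,320) is the mandrel.

Next I'll take a closer look with the wrist camera.

```bash
cat >> h.py <<'E'
def go(x,y,z,psi):
    """slide (mm) and turn about tool z (deg) to TCP x,y,z with tool-y heading psi (deg, mod 180)"""
    s=get_state(); M=quat(s["orientation"]).as_matrix()
    d=M.T@(np.array([x,y,z])-s["tcp_pos"])*1000
    cur=np.degrees(np.arctan2(M[1,1],M[0,1]))
    for k in (-180,0,180):
        th=cur-psi+k
        if abs(th)<=185: print("to",x,y,z,psi,"slide",np.round(d,1),"dist",round(np.linalg.norm(d)),"turn z",round(th,1),"j6 then ~",round(s["joint_pos"][5],2))
    print("psi now",round(cur,1),"tilt",np.round(M[:,2],3))
E
python3 - <<'E'
from h import *
w=cam("wrist"); print(np.array(w["tool_from_camera"]).round(3),w["f"],w["cx"],w["cy"])
go(.42,.17,.40,90)
E
```

```text
[[-0.001 -0.95  -0.312  0.08 ]
 [ 1.    -0.001  0.    -0.   ]
 [-0.001 -0.312  0.95  -0.163]
 [ 0.     0.     0.     1.   ]] 294.1890448428501 262.53328632924996 188.10402972711213
to 0.42 0.17 0.4 90 slide [-334.8 -269.7 -189.2] dist 470 turn z -20.3 j6 then ~ 1.43
to 0.42 0.17 0.4 90 slide [-334.8 -269.7 -189.2] dist 470 turn z 159.7 j6 then ~ 1.43
psi now 69.7 tilt [ 0.  0. -1.]
```

```bash
python3 -c "
from h import *
go(.49,.17,.25,90)"
```

```text
to 0.49 0.17 0.25 90 slide [-400.4 -245.4  -39.2] dist 471 turn z -20.3 j6 then ~ 1.43
to 0.49 0.17 0.25 90 slide [-400.4 -245.4  -39.2] dist 471 turn z 159.7 j6 then ~ 1.43
psi now 69.7 tilt [ 0.  0. -1.]
```

Request:
jog_arm(
  moves=[
    {"slide": [-30, -20, -40], "angular": [0, 0, -3], "fingers": 0},
    {"slide": [-400, -245, -40], "angular": [0, 0, -20.3], "fingers": 0},
    {"slide": [-400, -245, -40], "angular": [0, 0, -20.3], "fingers": 0},
    {"slide": [-400, -245, -40], "angular": [0, 0, -20.3], "fingers": 0},
    {"slide": [-400, -245, -40], "angular": [0, 0, -20.3], "fingers": 0},
    {"slide": [-400, -245, -40], "angular": [0, 0, -20.3], "fingers": 0},
    {"slide": [-400, -245, -40], "angular": [0, 0, -20.3], "fingers": 0},
    {"slide": [-400, -245, -40], "angular": [0, 0, -20.3], "fingers": 0},
    {"slide": [-400, -245, -40], "angular": [0, 0, -20.3], "fingers": 0},
    {"slide": [-400, -245, -40], "angular": [0, 0, -20.3], "fingers": 0},
  ],
)

```text
clock: 1.78
tcp_pos: [0.4455, 0.226, 0.2497]
orientation: [0.0, 0.0, 1.0, 0.0]
wrist_force: [0.0, 2.0, 0.2]
finger_gap: 0.0855
grip_force: 0.0
```

Request:
jog_arm(
  moves=[
    {"slide": [-40, -56, 0], "fingers": 0},
    {"slide": [-40, -56, 0], "fingers": 0},
    {"slide": [-40, -56, 0], "fingers": 0},
    {"slide": [-40, -56, 0], "fingers": 0},
  ],
)

```text
schema error: expected keys fingers, slide, angular
```

```bash
python3 - <<'E'
from h import *
w=cam("wrist"); s=get_state(); print(s["tcp_pos"],s["qvel"].round(3))
np.savez("w1.npz",color=w["color"],W=w["W"],f=w["f"],cx=w["cx"],cy=w["cy"])
save("w1",w["color"])
for n,z in [("case_loose_mid",.101),("case_top_mid",.051)]:
    print(n,[(np.round(d["point"]).tolist(),round(d["p"],2),np.round(ray(w,d["point"],z)[:2],3).tolist()) for d in tip_of(n,w)[:4]])
E
```

```text
[0.45055362 0.22060771 0.24943271] [ 0.092 -0.002 -0.016 -0.003  0.038  0.181]
case_loose_mid [([229.0, 208.0], 0.88, [0.492, 0.188]), ([92.0, 254.0], 0.72, [0.551, 0.02])]
case_top_mid [([327.0, 199.0], 0.91, [0.499, 0.31]), ([126.0, 217.0], 0.66, [0.524, 0.043]), ([415.0, 186.0], 0.64, [0.482, 0.423])]
```

View pics/w1.png

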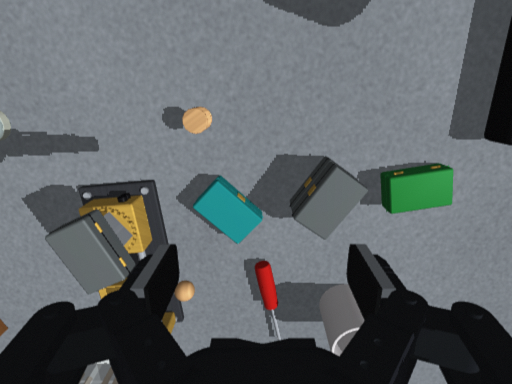

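The wrist picture shows the loose case at (88,253), the column at (330,198), turquoise at (228,209) and green at (417,188). I'll look at each grey one from the same relative pose.

Request:
jog_arm(
  moves=[
    {"slide": [-70, 85, 10], "angular": [0, 0, 0], "fingers": 0},
    {"slide": [-70, 85, 10], "angular": [0, 0, 0], "fingers": 0},
    {"slide": [-70, 85, 10], "angular": [0, 0, 0], "fingers": 0},
    {"slide": [-70, 85, 10], "angular": [0, 0, 0], "fingers": 0},
    {"slide": [-70, 85, 10], "angular": [0, 0, 0], "fingers": 0},
    {"slide": [-70, 85, 10], "angular": [0, 0, 0], "fingers": 0},
  ],
)

```text
clock: 2.43
tcp_pos: [0.5133, 0.3133, 0.239]
orientation: [-0.001, -0.001, 1.0, -0.0]
wrist_force: [0.4, -0.4, -0.9]
finger_gap: 0.0856
grip_force: 0.0
```

```bash
cat >> h.py <<'E'
def store(n,w):
    np.savez(n+".npz",**{k:w[k] for k in("color","W","f","cx","cy")}); 
def load(n): return dict(np.load(n+".npz"))
E
python3 - <<'E'
from h import *
w=cam("wrist"); s=get_state(); print(s["tcp_pos"],s["qvel"].round(3)); store("wc",w); save("wc",w["color"])
E
```

```text
[0.51334975 0.31291452 0.23952279] [-0.013 -0.017 -0.005 -0.005  0.    -0.001]
```

Request:
jog_arm(
  moves=[
    {"slide": [-40, -285, 0], "angular": [0, 0, 0], "fingers": 0},
    {"slide": [-40, -285, -50], "angular": [0, 0, 0], "fingers": 0},
    {"slide": [-40, -285, -50], "angular": [0, 0, 0], "fingers": 0},
    {"slide": [-40, -285, -50], "angular": [0, 0, 0], "fingers": 0},
    {"slide": [-40, -285, -50], "angular": [0, 0, 0], "fingers": 0},
    {"slide": [-40, -285, -50], "angular": [0, 0, 0], "fingers": 0},
    {"slide": [-40, -285, -50], "angular": [0, 0, 0], "fingers": 0},
    {"slide": [-40, -285, -50], "angular": [0, 0, 0], "fingers": 0},
    {"slide": [-40, -285, -50], "angular": [0, 0, 0], "fingers": 0},
    {"slide": [-40, -285, -50], "angular": [0, 0, 0], "fingers": 0},
  ],
)

```text
clock: 3.32
tcp_pos: [0.5536, 0.0276, 0.2899]
orientation: [0.0, 0.001, 1.0, 0.0]
wrist_force: [0.7, -0.1, 0.2]
finger_gap: 0.0855
grip_force: 0.0
```

```bash
python3 - <<'E'
from h import *
w=cam("wrist"); s=get_state(); print(s["tcp_pos"],s["qvel"].round(3)); store("wl",w)
save("wl",np.hstack([load("wc")["color"][60:330,100:420],w["color"][60:330,100:420]]))
E
```

```text
[0.55358657 0.02842171 0.28960359] [ 0.024  0.008 -0.001  0.    -0.004 -0.003]
```

View pics/wl.png

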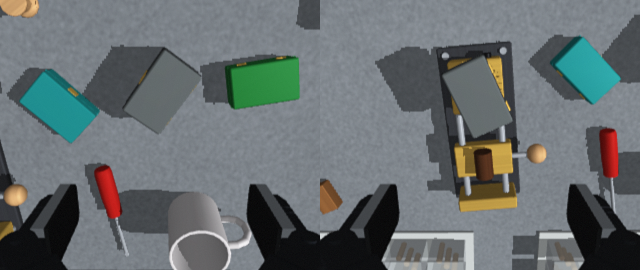

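```bash
cat >> h.py <<'E'
def rectfit(p,c,z,dx,dy,tol=12,half=.08,s=4000):
    """flood-fill the top face at height z from the guess c; returns the fitted rectangle's centre, long axis heading, sizes"""
    im=orth(p,c[0]-half,c[0]+half,c[1]-half,c[1]+half,z,s); n=im.shape[0]
    g=cv2.GaussianBlur(im,(0,0),3); m=np.zeros((n+2,n+2),np.uint8)
    cv2.floodFill(g.copy(),m,(n//2,n//2),0,(tol,)*3,(tol,)*3,cv2.FLOODFILL_FIXED_RANGE|cv2.FLOODFILL_MASK_ONLY|(255<<8))
    m=cv2.morphologyEx(m[1:-1,1:-1],cv2.MORPH_OPEN,np.ones((25,25)))
    (u,v),(a,b),t=cv2.minAreaRect(cv2.findNonZero(m))
    if a<b: a,b,t=b,a,t+90
    # pixel dir (cos t, sin t) -> world: x=-row, y=-col
    h=np.degrees(np.arctan2(-np.cos(np.radians(t)),-np.sin(np.radians(t))))%180
    vis=im.copy(); cv2.polylines(vis,[np.int32(cv2.boxPoints(((u,v),(a,b),t)))],True,(255,0,0),2)
    return np.array([c[0]+half-v/s,c[1]+half-u/s]),h,a/s,b/s,(m>0).sum()/s**2/(dx*dy),vis
E
python3 - <<'E'
from h import *
A=[]
for n,c,z in (("wc",(.50,.31),.068),("wl",(.545,.022),.118)):
  for tol in (6,10,15):
    r=rectfit(load(n),c,z,.086,.054,tol); print(n,tol,*[np.round(x,4) for x in r[:5]])
  A.append(r[5])
save("fit",cv2.resize(np.hstack(A),(800,400)))
E
```

```text
Traceback (most recent call last):
  File "h.py", line 41, in rectfit
    cv2.floodFill(g.copy(),m,(n//2,n//2),0,(tol,)*3,(tol,)*3,cv2.FLOODFILL_FIXED_RANGE|cv2.FLOODFILL_MASK_ONLY|(255<<8))
    ~~~~~~~~~~~~~^^^^^^^^^^^^^^^^^^^^^^^^^^^^^^^^^^^^^^^^^^^^^^^^^^^^^^^^^^^^^^^^^^^^^^^^^^^^^^^^^^^^^^^^^^^^^^^^^^^^^^^
cv2.error: OpenCV(4.12.0) /io/opencv/modules/imgproc/src/floodfill.cpp:506: error: (-2:Unspecified error) in function 'int cv::floodFill(cv::InputOutputArray, cv::InputOutputArray, cv::Point, cv::Scalar, cv::Rect*, cv::Scalar, cv::Scalar, int)'
>  (expected: 'mask.cols == size.width + 2'), where
>     'mask.cols' is 641
> must be equal to
>     'size.width + 2' is 642
```

Rounding in the image size; fix it.

```bash
sed -i 's/w,h=int((y1-y0)\*s),int((x1-x0)\*s)/w,h=round((y1-y0)*s),round((x1-x0)*s)/' h.py
python3 - <<'E'
from h import *
A=[]
for n,c,z in (("wc",(.50,.31),.068),("wl",(.545,.022),.118)):
  for tol in (6,10,15):
    r=rectfit(load(n),c,z,.086,.054,tol); print(n,tol,*[np.round(x,4) for x in r[:5]])
  A.append(r[5])
save("fit",cv2.resize(np.hstack(A),(800,400)))
E
```

```text
wc 6 [0.501  0.3125] 144.6197 0.0815 0.0502 0.861
wc 10 [0.5011 0.3125] 144.6197 0.0823 0.0509 0.8823
wc 15 [0.5022 0.3118] 144.655 0.0854 0.0518 0.9174
wl 6 [0.5475 0.0231] 24.6769 0.0814 0.0503 0.8535
wl 10 [0.5476 0.0231] 24.7273 0.0822 0.0507 0.8754
wl 15 [0.5476 0.023 ] 24.6769 0.0829 0.0512 0.8922
```

View pics/fit.png

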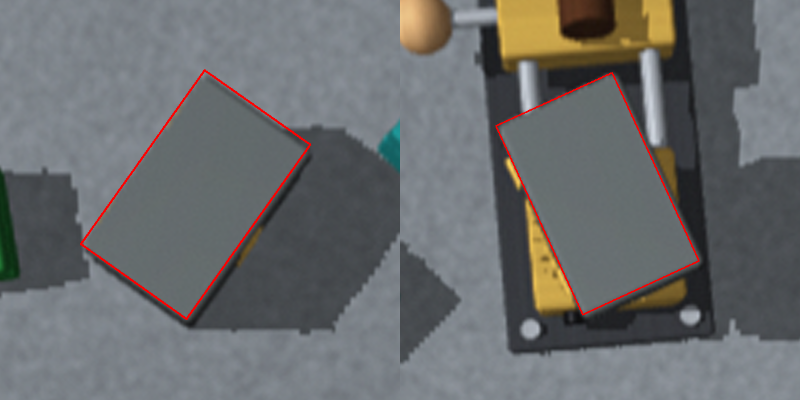

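The fits give the column centre at (0.501, 0.3125) with heading 144.6°, and the loose case at (0.5476, 0.023) with heading 24.7°. Both have the size expected. Next I'll descend and grip the loose case across its short side.

```bash
python3 -c "
from h import *
go(.5476,.023,.099,114.7); print(get_state()['joint_pos'].round(2))"
```

```text
to 0.5476 0.023 0.099 114.7 slide [  6.   -5.5 190.6] dist 191 turn z -24.7 j6 then ~ -0.09
to 0.5476 0.023 0.099 114.7 slide [  6.   -5.5 190.6] dist 191 turn z 155.3 j6 then ~ -0.09
psi now 90.0 tilt [ 0.     0.001 -1.   ]
[-0.09  0.26  0.17  1.48  0.   -0.09]
```

Request:
jog_arm(
  moves=[
    {"slide": [6, -5.5, 40], "angular": [0, 0, -24.7], "fingers": 0},
    {"slide": [6, -5.5, 80], "angular": [0, 0, -24.7], "fingers": 0},
    {"slide": [6, -5.5, 110], "angular": [0, 0, -24.7], "fingers": 0},
    {"slide": [6, -5.5, 130], "angular": [0, 0, -24.7], "fingers": 0},
    {"slide": [6, -5.5, 150], "angular": [0, 0, -24.7], "fingers": 0},
    {"slide": [6, -5.5, 165], "angular": [0, 0, -24.7], "fingers": 0},
    {"slide": [6, -5.5, 180], "angular": [0, 0, -24.7], "fingers": 0},
    {"slide": [6, -5.5, 190.5], "angular": [0, 0, -24.7], "fingers": 0},
    {"slide": [6, -5.5, 190.5], "angular": [0, 0, -24.7], "fingers": 0},
    {"slide": [6, -5.5, 190.5], "angular": [0, 0, -24.7], "fingers": 0},
  ],
  squeeze=35,
)

```text
clock: 4.2
tcp_pos: [0.5478, 0.0234, 0.0986]
orientation: [-0.001, -0.215, 0.977, 0.0]
wrist_force: [0.3, -0.5, 0.5]
finger_gap: 0.0855
grip_force: 0.0
```

Request:
jog_arm(
  moves=[
    {"slide": [0, 0, 0], "angular": [0, 0, 0], "fingers": 1},
    {"slide": [0, 0, 0], "angular": [0, 0, 0], "fingers": 1},
    {"slide": [0, 0, 0], "angular": [0, 0, 0], "fingers": 1},
    {"slide": [0, 0, 0], "angular": [0, 0, 0], "fingers": 1},
    {"slide": [0, 0, 0], "angular": [0, 0, 0], "fingers": 1},
    {"slide": [0, 0, 0], "angular": [0, 0, 0], "fingers": 1},
    {"slide": [0, 0, 0], "angular": [0, 0, 0], "fingers": 1},
  ],
)

```text
clock: 4.78
tcp_pos: [0.5485, 0.0221, 0.0989]
orientation: [0.0, -0.214, 0.977, 0.0]
wrist_force: [0.1, -0.9, -0.0]
finger_gap: 0.0005
grip_force: 0.0
```

The fingers closed on nothing. I'll look before doing anything else.

```bash
python3 - <<'E'
from h import *
w=cam("wrist"); c=cam("scene")
store("w2",w)
save("d",np.hstack([cv2.resize(w["color"],(400,300)),cv2.resize(c["color"][130:280,170:370],(400,300))]))
E
```

```text
(no output)
```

View pics/d.png

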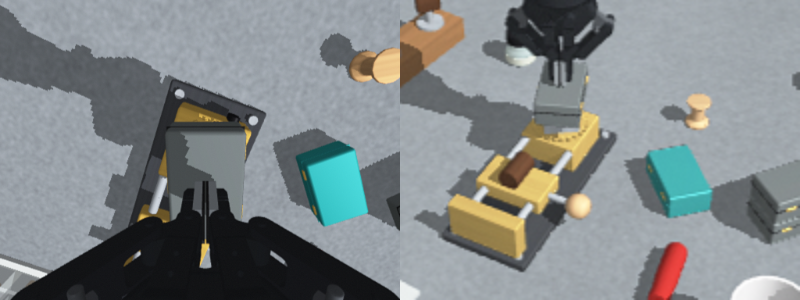

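```bash
python3 - <<'E'
from h import *
w=load("w2"); c=cam("scene"); s=get_state(); print(s["tcp_pos"],s["wrist_force"],s["finger_gap"])
x,y,z=s["tcp_pos"]
for t in (-.011,.0,-.03): print(t,"wrist",proj(w,[x,y,z+t]).round(),"scene",proj(c,[x,y,z+t]).round(1))
im=cv2.resize(c["color"][140:220,200:310],None,fx=5,fy=5,interpolation=cv2.INTER_CUBIC)
p=(proj(c,[x,y,z-.011])-[200,140])*5; cv2.circle(im,tuple(int(v) for v in p),4,(255,0,0),-1)
im2=cv2.resize(w["color"][130:384,150:400],None,fx=1.575,fy=1.575); 
save("e",np.hstack([cv2.resize(im,(480,400)),cv2.resize(im2,(320,400))[:, :]]))
E
```

```text
[0.54846568 0.02215089 0.09878475] [ 0.49831865 -0.17007296  0.46318528] -0.00015492940957078253
-0.011 wrist [263. 222.] scene [251.  180.7]
0.0 wrist [263. 230.] scene [250.9 177.2]
-0.03 wrist [263. 211.] scene [251.1 186.6]
```

View pics/e.png

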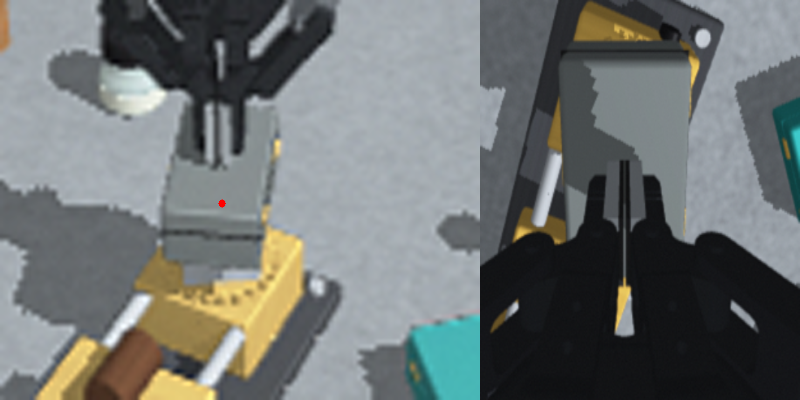

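The fingertips shut above the case top (wrist crop, tips at about (257,232)). So the tips stand farther back from the reported TCP than I assumed. I'll probe gently downwards with the shut fingers to measure it.

Request:
jog_arm(
  moves=[
    {"slide": [0, 0, 1], "angular": [0, 0, 0], "fingers": 1},
    {"slide": [0, 0, 2], "angular": [0, 0, 0], "fingers": 1},
    {"slide": [0, 0, 3], "angular": [0, 0, 0], "fingers": 1},
  ],
)

```text
clock: 5.18
tcp_pos: [0.5488, 0.0222, 0.0975]
orientation: [0.001, -0.214, 0.977, -0.0]
wrist_force: [-4.8, -0.2, 19.0]
finger_gap: 0.0002
grip_force: 9.4
```

```bash
python3 - <<'E'
from h import *
a=load("wc"); b=load("wl")
# stereo check on turquoise top: centroid of its bright mask in both wrist views
P=[]
for p in (a,b):
    h=cv2.cvtColor(p["color"],cv2.COLOR_RGB2HSV); m=cv2.inRange(h,(80,120,120),(100,255,255))
    n,l,st,ce=cv2.connectedComponentsWithStats(m); k=1+np.argmax(st[1:,4]); print(st[k],ce[k].round(1)); P.append((p["W"][:3,3],p["W"][:3,:3]@np.array([(ce[k][0]-p["cx"])/p["f"],(ce[k][1]-p["cy"])/p["f"],1])))
A=np.column_stack([P[0][1],-P[1][1]]); t=np.linalg.lstsq(A,P[1][0]-P[0][0],rcond=None)[0]
print(P[0][0]+t[0]*P[0][1],P[1][0]+t[1]*P[1][1])
E
```

```text
[ 120  132   76   71 2557] [157.2 167.6]
[ 336   97   65   67 2162] [368.  130.6]
[0.52643399 0.17683113 0.03200484] [0.52665461 0.17686926 0.03204649]
```

```bash
python3 - <<'E'
import workcell
for n in dir(workcell):
    if not n.startswith("__"):
        v=getattr(workcell,n)
        print(n, v if not callable(v) else "fn")
print(sorted(workcell.get_state().keys()))
E
```

```text
MotionError fn
get_state fn
hand_in fn
look_for fn
read_camera fn
tip_of fn
tips_ahead 0.011
['clock', 'finger_gap', 'ft_torque', 'grip_force', 'joint_pos', 'orientation', 'qvel', 'tau', 'tcp_pos', 'wrist_force']
```

The probe touched the case top (0.118) with the TCP at about 0.098, and stereo agrees with the heights. So the shut tips really stand 20 mm *behind* the reported TCP, 31 mm off the stated value. I'll use the measured offset: rise, open, check the case again, then descend deeper.

Request:
jog_arm(
  moves=[
    {"slide": [0, 0, -30], "angular": [0, 0, 0], "fingers": 1},
    {"slide": [0, 0, -70], "angular": [0, 0, 0], "fingers": 0},
    {"slide": [0, 0, -110], "angular": [0, 0, 0], "fingers": 0},
    {"slide": [0, 0, -150], "angular": [0, 0, 0], "fingers": 0},
    {"slide": [0, 0, -150], "angular": [0, 0, 0], "fingers": 0},
    {"slide": [0, 0, -150], "angular": [0, 0, 0], "fingers": 0},
  ],
)

```text
clock: 5.68
tcp_pos: [0.5503, 0.022, 0.2489]
orientation: [0.003, -0.214, 0.977, -0.001]
wrist_force: [-0.4, -0.1, -0.1]
finger_gap: 0.0605
grip_force: 0.0
```

```bash
python3 - <<'E'
from h import *
w=cam("wrist"); store("wl2",w); s=get_state(); print(s["tcp_pos"],s["finger_gap"])
for tol in (6,10): 
    r=rectfit(w,(.5476,.023),.118,.086,.054,tol); print(*[np.round(x,4) for x in r[:5]])
c,h=r[0],r[1]; go(round(c[0],4),round(c[1],4),.068,round(h+90,1))
# where the open fingertips show, vs predicted for tool z offsets
for zz in (-.02,-.033,.0,.011): 
    T=quat(s["orientation"]).as_matrix(); print(zz,proj(w,s["tcp_pos"]+T@np.array([.011,.0428,zz])).round())
save("f",w["color"])
E
```

```text
[0.54910572 0.02211733 0.24664157] 0.06770611546942966
[0.5477 0.0229] 24.755 0.0815 0.0498 0.8416
[0.5476 0.0231] 24.8293 0.0823 0.051 0.8644
to 0.5476 0.0231 0.068 114.8 slide [  1.3   1.7 178.6] dist 179 turn z -180.1 j6 then ~ -0.54
to 0.5476 0.0231 0.068 114.8 slide [  1.3   1.7 178.6] dist 179 turn z -0.1 j6 then ~ -0.54
to 0.5476 0.0231 0.068 114.8 slide [  1.3   1.7 178.6] dist 179 turn z 179.9 j6 then ~ -0.54
psi now 114.7 tilt [ 0.002 -0.    -1.   ]
-0.02 [343. 225.]
-0.033 [350. 236.]
0.0 [335. 210.]
0.011 [331. 204.]
```

Request:
jog_arm(
  moves=[
    {"slide": [0, 1, 40], "angular": [0, 0, 0], "fingers": 0},
    {"slide": [0, 1, 80], "angular": [0, 0, 0], "fingers": 0},
    {"slide": [0, 1, 105], "angular": [0, 0, 0], "fingers": 0},
    {"slide": [0, 1, 125], "angular": [0, 0, 0], "fingers": 0},
    {"slide": [0, 1, 142], "angular": [0, 0, 0], "fingers": 0},
    {"slide": [0, 1, 156], "angular": [0, 0, 0], "fingers": 0},
    {"slide": [0, 1, 168], "angular": [0, 0, 0], "fingers": 0},
    {"slide": [0, 1, 178], "angular": [0, 0, 0], "fingers": 0},
    {"slide": [0, 1, 178], "angular": [0, 0, 0], "fingers": 0},
  ],
)

```text
clock: 6.48
tcp_pos: [0.545, 0.0234, 0.0641]
orientation: [-0.003, -0.214, 0.977, 0.001]
wrist_force: [-0.2, 0.8, 0.1]
finger_gap: 0.0856
grip_force: 0.0
```

Request:
jog_arm(
  moves=[
    {"slide": [0, 0, 0], "angular": [0, 0, 0], "fingers": 1},
    {"slide": [0, 0, 0], "angular": [0, 0, 0], "fingers": 1},
    {"slide": [0, 0, 0], "angular": [0, 0, 0], "fingers": 1},
    {"slide": [0, 0, 0], "angular": [0, 0, 0], "fingers": 1},
    {"slide": [0, 0, 0], "angular": [0, 0, 0], "fingers": 1},
    {"slide": [0, 0, 0], "angular": [0, 0, 0], "fingers": 1},
  ],
  squeeze=35,
)

```text
clock: 6.98
tcp_pos: [0.5488, 0.0231, 0.0687]
orientation: [0.001, -0.214, 0.977, -0.0]
wrist_force: [0.3, 0.1, 3.1]
finger_gap: 0.0534
grip_force: 37.9
```

Gripped (gap 53.4 mm). Lift.

Request:
jog_arm(
  moves=[
    {"slide": [0, 0, -10], "angular": [0, 0, 0], "fingers": 1},
    {"slide": [0, 0, -35], "angular": [0, 0, 0], "fingers": 1},
    {"slide": [0, 0, -60], "angular": [0, 0, 0], "fingers": 1},
    {"slide": [0, 0, -80], "angular": [0, 0, 0], "fingers": 1},
    {"slide": [0, 0, -80], "angular": [0, 0, 0], "fingers": 1},
    {"slide": [0, 0, -80], "angular": [0, 0, 0], "fingers": 1},
  ],
)

```text
clock: 7.48
tcp_pos: [0.5489, 0.023, 0.1491]
orientation: [0.001, -0.214, 0.977, -0.0]
wrist_force: [0.2, 0.1, -2.0]
finger_gap: 0.0533
grip_force: 37.6
```

```bash
python3 - <<'E'
from h import *
s=get_state(); print(s["tcp_pos"],s["finger_gap"],s["wrist_force"])
go(.5019,.3119,.0907,54.6)
E
```

```text
[0.54890075 0.02303069 0.14910045] 0.05330873449247599 [ 0.15190337  0.08879491 -1.9725584 ]
to 0.5019 0.3119 0.0907 54.6 slide [-77.7 282.2  58.2] dist 298 turn z -119.9 j6 then ~ -0.53
to 0.5019 0.3119 0.0907 54.6 slide [-77.7 282.2  58.2] dist 298 turn z 60.1 j6 then ~ -0.53
psi now 114.7 tilt [ 0.003 -0.    -1.   ]
```

Request:
jog_arm(
  moves=[
    {"slide": [-77.7, 282, 0], "angular": [0, 0, 60.1], "fingers": 1},
    {"slide": [-77.7, 282, 0], "angular": [0, 0, 60.1], "fingers": 1},
    {"slide": [-77.7, 282, 0], "angular": [0, 0, 60.1], "fingers": 1},
    {"slide": [-77.7, 282, 0], "angular": [0, 0, 60.1], "fingers": 1},
    {"slide": [-77.7, 282, 0], "angular": [0, 0, 60.1], "fingers": 1},
    {"slide": [-77.7, 282, 0], "angular": [0, 0, 60.1], "fingers": 1},
    {"slide": [-77.7, 282, 0], "angular": [0, 0, 60.1], "fingers": 1},
    {"slide": [-77.7, 282, 0], "angular": [0, 0, 60.1], "fingers": 1},
    {"slide": [-77.7, 282, 30], "angular": [0, 0, 60.1], "fingers": 1},
    {"slide": [-77.7, 282, 50], "angular": [0, 0, 60.1], "fingers": 1},
  ],
)

```text
clock: 8.32
tcp_pos: [0.4995, 0.3136, 0.0953]
orientation: [-0.001, 0.305, 0.952, -0.0]
wrist_force: [-0.5, -0.5, -2.4]
finger_gap: 0.0532
grip_force: 37.7
```

Request:
jog_arm(
  moves=[
    {"slide": [0, 0, 10], "angular": [0, 0, 0], "fingers": 1},
    {"slide": [0, 0, 10], "angular": [0, 0, 0], "fingers": 1},
    {"slide": [0, 0, 10], "angular": [0, 0, 0], "fingers": 1},
  ],
)

```text
clock: 8.57
tcp_pos: [0.5001, 0.3111, 0.0867]
orientation: [-0.001, 0.304, 0.953, -0.001]
wrist_force: [1.0, 0.2, -0.8]
finger_gap: 0.0533
grip_force: 37.7
```

```bash
python3 - <<'E'
from h import *
s=get_state(); print(s["tcp_pos"],s["wrist_force"])
go(.5019,.3119,.0525,54.6)
c=cam("scene"); im=cv2.resize(c["color"][160:290,290:480],(760,520),interpolation=cv2.INTER_CUBIC); save("g",im)
E
```

```text
[0.50005415 0.31107648 0.08673968] [ 0.98222554  0.23206729 -0.83580627]
to 0.5019 0.3119 0.0525 54.6 slide [-1.1  1.8 34.2] dist 34 turn z -180.0 j6 then ~ 1.04
to 0.5019 0.3119 0.0525 54.6 slide [-1.1  1.8 34.2] dist 34 turn z -0.0 j6 then ~ 1.04
to 0.5019 0.3119 0.0525 54.6 slide [-1.1  1.8 34.2] dist 34 turn z 180.0 j6 then ~ 1.04
psi now 54.6 tilt [-0.003 -0.001 -1.   ]
```

View pics/g.png

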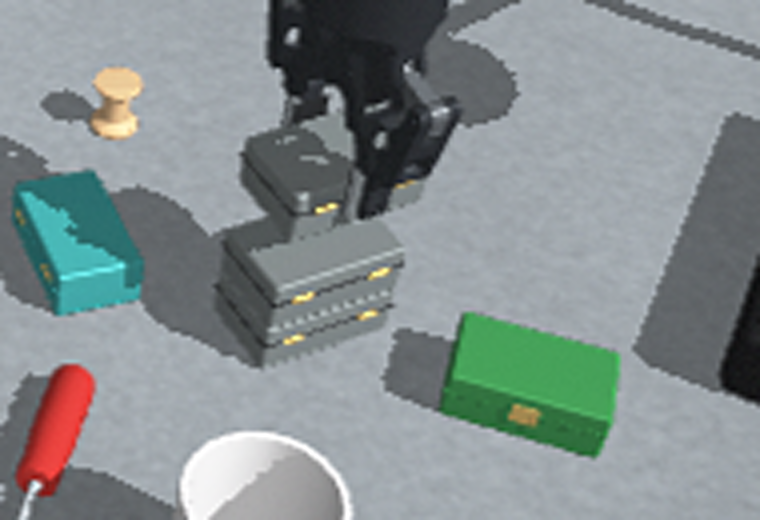

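The held case hovers over the column and is aligned with it. I'll lower it.

Request:
jog_arm(
  moves=[
    {"slide": [-1.1, 1.8, 10], "angular": [0, 0, 0], "fingers": 1},
    {"slide": [-1.1, 1.8, 20], "angular": [0, 0, 0], "fingers": 1},
    {"slide": [-1.1, 1.8, 26], "angular": [0, 0, 0], "fingers": 1},
    {"slide": [-1.1, 1.8, 28], "angular": [0, 0, 0], "fingers": 1},
    {"slide": [-1.1, 1.8, 28], "angular": [0, 0, 0], "fingers": 1},
    {"slide": [-1.1, 1.8, 28], "angular": [0, 0, 0], "fingers": 1},
  ],
)

```text
clock: 9.12
tcp_pos: [0.5028, 0.3125, 0.0597]
orientation: [-0.0, 0.304, 0.953, -0.0]
wrist_force: [-0.1, 0.8, -0.8]
finger_gap: 0.0533
grip_force: 37.8
```

```bash
python3 - <<'E'
from h import *
s=get_state(); print(s["tcp_pos"],s["wrist_force"])
go(.5019,.3119,.0525,54.6)
E
```

```text
[0.50282397 0.31250876 0.0597116 ] [-0.08265672  0.80047151 -0.76525008]
to 0.5019 0.3119 0.0525 54.6 slide [ 0.4 -1.   7.2] dist 7 turn z -180.0 j6 then ~ 1.04
to 0.5019 0.3119 0.0525 54.6 slide [ 0.4 -1.   7.2] dist 7 turn z -0.0 j6 then ~ 1.04
to 0.5019 0.3119 0.0525 54.6 slide [ 0.4 -1.   7.2] dist 7 turn z 180.0 j6 then ~ 1.04
psi now 54.6 tilt [-0. -0. -1.]
```

Request:
jog_arm(
  moves=[
    {"slide": [0.4, -1, 3], "angular": [0, 0, 0], "fingers": 1},
    {"slide": [0.4, -1, 5], "angular": [0, 0, 0], "fingers": 1},
    {"slide": [0.4, -1, 6], "angular": [0, 0, 0], "fingers": 1},
    {"slide": [0.4, -1, 7], "angular": [0, 0, 0], "fingers": 1},
    {"slide": [0.4, -1, 7], "angular": [0, 0, 0], "fingers": 1},
  ],
)

```text
clock: 9.53
tcp_pos: [0.502, 0.3121, 0.0528]
orientation: [0.0, 0.304, 0.953, 0.0]
wrist_force: [-0.9, 0.4, -2.2]
finger_gap: 0.0535
grip_force: 37.8
```

Request:
jog_arm(
  moves=[
    {"slide": [0, 0, 0.5], "angular": [0, 0, 0], "fingers": 1},
    {"slide": [0, 0, 1], "angular": [0, 0, 0], "fingers": 1},
    {"slide": [0, 0, 1], "angular": [0, 0, 0], "fingers": 1},
  ],
)

```text
clock: 9.78
tcp_pos: [0.5022, 0.3121, 0.0527]
orientation: [0.0, 0.304, 0.953, 0.0]
wrist_force: [-2.5, -0.4, 4.3]
finger_gap: 0.0534
grip_force: 38.4
```

Contact. I'll open slowly and retreat, then check the stack.

Request:
jog_arm(
  moves=[
    {"slide": [0, 0, 0.3], "angular": [0, 0, 0], "fingers": 0.3},
    {"slide": [0, 0, 0.3], "angular": [0, 0, 0], "fingers": 0.2},
    {"slide": [0, 0, 0.3], "angular": [0, 0, 0], "fingers": 0},
    {"slide": [0, 0, 0.3], "angular": [0, 0, 0], "fingers": 0},
    {"slide": [0, 0, 0.3], "angular": [0, 0, 0], "fingers": 0},
    {"slide": [0, 0, -15], "angular": [0, 0, 0], "fingers": 0},
    {"slide": [0, 0, -40], "angular": [0, 0, 0], "fingers": 0},
    {"slide": [0, 0, -80], "angular": [0, 0, 0], "fingers": 0},
    {"slide": [0, 0, -120], "angular": [0, 0, 0], "fingers": 0},
    {"slide": [0, 0, -160], "angular": [0, 0, 0], "fingers": 0},
  ],
)

```text
clock: 10.62
tcp_pos: [0.5015, 0.3118, 0.2132]
orientation: [-0.0, 0.304, 0.953, -0.0]
wrist_force: [0.6, 0.8, -0.2]
finger_gap: 0.0851
grip_force: 0.0
```

Request:
jog_arm(
  moves=[
    {"slide": [-15, 0, -20], "angular": [0, 0, 0], "fingers": 0},
    {"slide": [-15, 0, -20], "angular": [0, 0, 0], "fingers": 0},
    {"slide": [-15, 0, -20], "angular": [0, 0, 0], "fingers": 0},
  ],
)

```text
clock: 10.87
tcp_pos: [0.5155, 0.3035, 0.2334]
orientation: [0.001, 0.305, 0.952, 0.001]
wrist_force: [-1.6, -0.3, -1.1]
finger_gap: 0.0851
grip_force: 0.0
```

```bash
python3 - <<'E'
from h import *
w=cam("wrist"); store("ws",w); s=get_state(); print(s["clock"],s["tcp_pos"],s["finger_gap"])
for tol in (6,10,15): 
    r=rectfit(w,(.501,.3125),.102,.086,.054,tol); print(*[np.round(x,4) for x in r[:5]])
c=cam("scene")
a=cv2.resize(c["color"][180:270,330:420],(400,400),interpolation=cv2.INTER_CUBIC)
save("i",np.hstack([a,cv2.resize(r[5],(400,400))]))
go(.45,-.26,.25,90); print(s["joint_pos"].round(2))
E
```

```text
10.9167 [0.51428085 0.30323752 0.23153973] 0.0855449556474408
[0.5011 0.3144] 144.7436 0.0819 0.0508 0.8608
[0.5019 0.3139] 144.7276 0.0843 0.0514 0.8899
[0.502  0.3139] 144.6599 0.085 0.0521 0.9247
to 0.45 -0.26 0.25 90 slide [-274.7 -495.7  -19. ] dist 567 turn z -35.4 j6 then ~ 1.02
to 0.45 -0.26 0.25 90 slide [-274.7 -495.7  -19. ] dist 567 turn z 144.6 j6 then ~ 1.02
psi now 54.6 tilt [-0.002 -0.001 -1.   ]
[0.4  0.35 0.15 1.37 0.   1.02]
```

View pics/i.png

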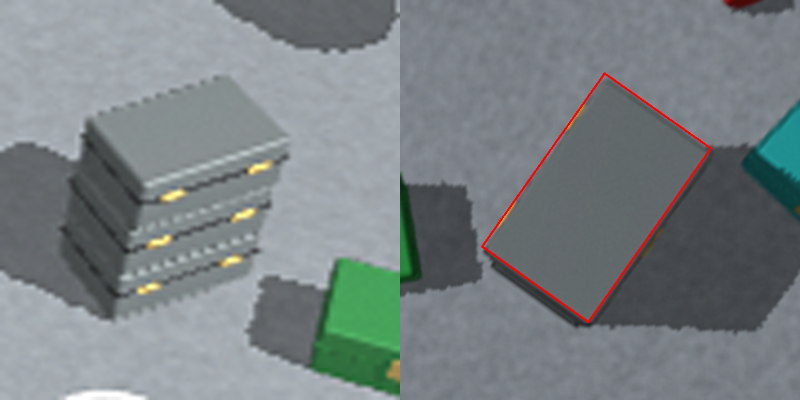

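```bash
python3 - <<'E'
from h import *
read_camera("wrist"); read_camera("wrist")
w=cam("wrist"); s=get_state(); print(s["tcp_pos"],quat(s["orientation"]).as_matrix()[:,2].round(4))
for tol in (6,10,15): 
    r=rectfit(w,(.501,.3125),.102,.086,.054,tol); print(*[np.round(x,4) for x in r[:5]])
c=cam("scene"); store("sc",c)
t=np.radians(144.6); ex=np.array([np.cos(t),np.sin(t),0]); ey=np.array([-np.sin(t),np.cos(t),0])
print("ex px/10mm",(proj(c,[.501,.3125,.1])-proj(c,np.array([.501,.3125,.1])-.01*ex)).round(2),"ey",(proj(c,[.501,.3125,.1])-proj(c,np.array([.501,.3125,.1])-.01*ey)).round(2))
for sx in (-.02,.02):
  for sg in (-1,1):
    P=[proj(c,np.array([.501,.3125,z])+sx*ex+sg*.027*ey) for z in (.017,.051,.085)]
    print(sx,sg,[((p-[330,180])*400/90).round(1).tolist() for p in P])
h=cv2.cvtColor(c["color"],cv2.COLOR_RGB2HSV)[180:270,330:396]; m=cv2.inRange(h,(15,90,90),(35,255,255))
n,l,st,ce=cv2.connectedComponentsWithStats(m); print([((ce[k])*400/90).round(1).tolist()+[int(st[k,4])] for k in range(1,n)])
E
```

```text
[0.51305412 0.30314556 0.22996328] [-0.0032 -0.0012 -1.    ]
[0.5008 0.3143] 144.8253 0.0817 0.0503 0.8614
[0.5018 0.3138] 144.7824 0.0845 0.0511 0.8879
[0.502  0.3137] 144.6888 0.0853 0.0519 0.9247
ex px/10mm [ 3.83 -1.19] ey [-2.57 -2.86]
-0.02 -1 [[157.2, 288.1], [167.7, 242.7], [178.7, 195.1]]
-0.02 1 [[101.0, 218.5], [109.9, 173.2], [119.2, 125.9]]
0.02 -1 [[222.8, 266.1], [234.6, 220.6], [247.0, 173.1]]
0.02 1 [[164.8, 197.9], [175.0, 152.7], [185.6, 105.5]]
[[258.3, 165.6, 8], [171.1, 193.3, 8], [242.5, 212.8, 9], [157.8, 240.6, 8], [227.9, 259.0, 7], [146.7, 286.7, 6]]
```

The stack is square to within about 1.5 mm and 0.2°. Next I'll look at the socket on the way, then at the key.

```bash
python3 -c "
from h import *
go(.56,.025,.25,90)"
```

```text
to 0.56 0.025 0.25 90 slide [-199.3 -199.7  -19.6] dist 283 turn z -35.4 j6 then ~ 1.02
to 0.56 0.025 0.25 90 slide [-199.3 -199.7  -19.6] dist 283 turn z 144.6 j6 then ~ 1.02
psi now 54.6 tilt [-0.003 -0.001 -1.   ]
```

Request:
jog_arm(
  moves=[
    {"slide": [-199, -200, -20], "angular": [0, 0, -35.4], "fingers": 0},
    {"slide": [-199, -200, -20], "angular": [0, 0, -35.4], "fingers": 0},
    {"slide": [-199, -200, -20], "angular": [0, 0, -35.4], "fingers": 0},
    {"slide": [-199, -200, -20], "angular": [0, 0, -35.4], "fingers": 0},
    {"slide": [-199, -200, -20], "angular": [0, 0, -35.4], "fingers": 0},
    {"slide": [-199, -200, -20], "angular": [0, 0, -35.4], "fingers": 0},
    {"slide": [-199, -200, -20], "angular": [0, 0, -35.4], "fingers": 0},
    {"slide": [-199, -200, -20], "angular": [0, 0, -35.4], "fingers": 0},
    {"slide": [-199, -200, -20], "angular": [0, 0, -35.4], "fingers": 0},
    {"slide": [-199, -200, -20], "angular": [0, 0, -35.4], "fingers": 0},
  ],
)

```text
clock: 12.0
tcp_pos: [0.56, 0.0251, 0.2511]
orientation: [-0.001, 0.001, 1.0, 0.0]
wrist_force: [0.3, -0.1, 0.2]
finger_gap: 0.0855
grip_force: 0.0
```

```bash
python3 - <<'E'
from h import *
read_camera("wrist")
w=cam("wrist"); store("wsoc",w); s=get_state(); print(s["clock"],s["tcp_pos"],s["qvel"].round(3))
d=tip_of("socket",w); print([(np.round(q["point"],1),q["p"],ray(w,q["point"],.084).round(4)) for q in d])
c=ray(w,d[0]["point"],.084) if d else [.545,.02]
a=orth(w,c[0]-.04,c[0]+.04,c[1]-.04,c[1]+.04,.084,5000); save("sock",a)
go(.46,-.25,.24,90)
E
```

```text
12.1 [0.55990253 0.02640799 0.25134057] [ 0.015 -0.004  0.002  0.    -0.001 -0.003]
[(array([256.4, 152.1]), 0.87, array([0.5449, 0.0189, 0.084 ]))]
to 0.46 -0.25 0.24 90 slide [ 100.4 -276.5   11.4] dist 294 turn z -179.9 j6 then ~ -0.1
to 0.46 -0.25 0.24 90 slide [ 100.4 -276.5   11.4] dist 294 turn z 0.1 j6 then ~ -0.1
to 0.46 -0.25 0.24 90 slide [ 100.4 -276.5   11.4] dist 294 turn z 180.1 j6 then ~ -0.1
psi now 90.1 tilt [-0.001  0.    -1.   ]
```

View pics/sock.png

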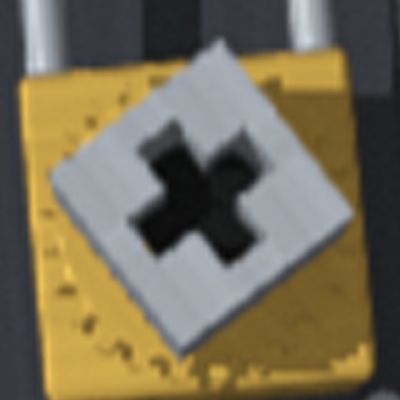

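The rectified crop shows the steel square with corners (222,40), (353,212), (182,357), (50,176), so the socket is turned about 38°. I'll refine that numerically.

```bash
python3 - <<'E'
from h import *
from scipy.optimize import differential_evolution
w=load("wsoc"); cx,cy=.5449,.0189; H=.04; S=5000
im=orth(w,cx-H,cx+H,cy-H,cy+H,.084,S); n=im.shape[0]
hsv=cv2.cvtColor(im,cv2.COLOR_RGB2HSV)
steel=cv2.GaussianBlur(((hsv[...,1]<60)&(hsv[...,2]>120)).astype(np.float32),(0,0),4)
r,c=np.mgrid[0:n,0:n]; X=cx+H-r/S; Y=cy+H-c/S
def score(p):
    t=np.radians(p[2]); u=(X-p[0])*np.cos(t)+(Y-p[1])*np.sin(t); v=-(X-p[0])*np.sin(t)+(Y-p[1])*np.cos(t)
    sq=np.maximum(abs(u),abs(v)); a=.0052;b=.0152
    cross=((abs(u)<a)&(abs(v)<b))|((abs(v)<a)&(abs(u)<b))
    inn=(sq<.022)&~cross; out=((sq>=.022)&(sq<.026)); rim=out
    return -(steel[inn].mean()-steel[rim].mean()-0.5*steel[cross].mean())
R_=differential_evolution(score,[(cx-.006,cx+.006),(cy-.006,cy+.006),(20,60)],seed=1,maxiter=40); print(R_.x,R_.fun)
def s2(p): # outline only
    t=np.radians(p[2]); u=(X-p[0])*np.cos(t)+(Y-p[1])*np.sin(t); v=-(X-p[0])*np.sin(t)+(Y-p[1])*np.cos(t)
    sq=np.maximum(abs(u),abs(v)); return -(steel[(sq<.022)&(sq>.018)].mean()-steel[(sq>=.022)&(sq<.026)].mean())
print(differential_evolution(s2,[(cx-.006,cx+.006),(cy-.006,cy+.006),(20,60)],seed=1,maxiter=40).x)
E
```

```text
[5.45740003e-01 1.91549589e-02 3.77627250e+01] -0.763824999332428
[5.45556102e-01 1.92142725e-02 3.74911854e+01]
```

Request:
jog_arm(
  moves=[
    {"slide": [100, -276, 11], "angular": [0, 0, 0], "fingers": 0},
    {"slide": [100, -276, 11], "angular": [0, 0, 0], "fingers": 0},
    {"slide": [100, -276, 11], "angular": [0, 0, 0], "fingers": 0},
    {"slide": [100, -276, 11], "angular": [0, 0, 0], "fingers": 0},
    {"slide": [100, -276, 11], "angular": [0, 0, 0], "fingers": 0},
    {"slide": [100, -276, 11], "angular": [0, 0, 0], "fingers": 0},
    {"slide": [100, -276, 11], "angular": [0, 0, 0], "fingers": 0},
    {"slide": [100, -276, 11], "angular": [0, 0, 0], "fingers": 0},
    {"slide": [100, -276, 11], "angular": [0, 0, 0], "fingers": 0},
    {"slide": [100, -276, 11], "angular": [0, 0, 0], "fingers": 0},
  ],
)

```text
clock: 12.98
tcp_pos: [0.4606, -0.2497, 0.2407]
orientation: [-0.0, -0.0, 1.0, 0.0]
wrist_force: [0.3, -0.7, 0.1]
finger_gap: 0.0853
grip_force: 0.0
```

```bash
python3 - <<'E'
from h import *
read_camera("wrist")
w=cam("wrist"); store("wk",w); s=get_state(); print(s["clock"],s["tcp_pos"],s["qvel"].round(3))
for n,z in (("key_grip",.075),("mandrel",.011),("key",.011),("stand",0)):
    print(n,[(np.round(q["point"],1).tolist(),round(q["p"],2),ray(w,q["point"],z).round(4)[:2].tolist()) for q in tip_of(n,w)])
E
```

```text
13.0833 [ 0.46099615 -0.24901207  0.24087908] [ 0.007 -0.002  0.001 -0.002 -0.002 -0.003]
key_grip [([239.1, 149.7], 0.72, [0.4431, -0.2757])]
mandrel [([243.3, 207.0], 0.58, [0.5383, -0.2767])]
key [([243.3, 142.5], 0.73, [0.4456, -0.2749])]
stand [([244.1, 175.0], 0.88, [0.4937, -0.2754])]
```

```bash
python3 - <<'E'
from h import *
w=load("wk"); print(proj(w,[.4456,-.2749,.09]).round(1),proj(w,[.4456,-.2749,.06]).round(1),proj(w,[.4456,-.2749,.04]).round(1))
g=w["color"][115:182,205:282]; hsv=cv2.cvtColor(g,cv2.COLOR_RGB2HSV)
for r in range(0,67,2): print(115+r,"".join("%x"%(v//16) for v in g[r,:,0])," ","".join("%x"%(v//26) for v in hsv[r,::2,1]))
E
```

```text
[238.9 154.6] [240.8 149.4] [241.9 146.4]
115 44444444444489888888889999999999999999aaaa99998988888988888777777777777777777   001111566666666666666666666666631010000
117 44444444444488888888888999999899999999aaaa99999999999999999999877777777777777   000011566666666666666666666666641000001
119 444444444444888888888889999998999999999aaa99998999999999999998877777777777777   100001566666666666666666666666641100000
121 444444444444888888888889999999999999989aaa99998999999999999998877777777777777   110111566666665666666656666666641010000
123 444444444444788888888889999999999999989aaa99999999999999999998877777777777777   100101466666666666666666665666621000000
125 444444444444788888888899999999999999989aaa99999999999999999999877777777777777   110011466666666666666666666666621000000
127 444444444444788888888889999999999999989aaa99999999999999999998877777777777788   000011466566666666666666666666620010000
129 44444444444467777788888999977778667788889988989999989999999998877777777777788   100011466566666510002466666666610000010
131 4444444444444444457777777776789aaaaaaaaaaaa9888999989999999999
[... 2457 characters left out ...]
99999999999988999999987777788878777777   000101066666666666666666666666510000000
173 44444444444448888888888788999999999999999999999999988999999987777777778877777   010000066666666666666666666666410000000
175 44444444444448888888888788999999999999999999999999988999999987778777777777777   101010066666666666666656666666400000000
177 44444444444447888888888789999999999999999999999999988999999987788887777777887   101111066666666666666666666666410000000
179 44444444444447888888887788999999999999999999999999988999999987777777788777777   110101066666666566666666666666400000000
181 44444444444447888888887788999999999999998999999999889999999987777777887777788   000110066666666665666666666666210000100
```

```bash
python3 - <<'E'
from h import *
from scipy.optimize import differential_evolution
w=load("wk")
for tol in (8,12,16):
    r=rectfit(w,(.4456,-.2749),.09,.036,.014,tol,half=.03,s=8000); print(tol,*[np.round(x,4) for x in r[:5]])
# silhouette fit
col=w["color"]; hsv=cv2.cvtColor(col,cv2.COLOR_RGB2HSV)
m=((col[...,0]<104)&(hsv[...,1]>120)).astype(np.uint8); 
K=8; x0,y0,W_,H_=215,125,50,50
M=cv2.resize(m[y0:y0+H_,x0:x0+W_].astype(np.float32),None,fx=K,fy=K,interpolation=cv2.INTER_LINEAR)
M=(M>.5).astype(np.uint8); M=cv2.morphologyEx(M,cv2.MORPH_OPEN,np.ones((5*K//2,)*2,np.uint8))
n,l,st,ce=cv2.connectedComponentsWithStats(M); M=(l==l[int((150-y0)*K),int((240-x0)*K)]).astype(np.uint8); print(M.sum()/K/K)
def sil(p):
    t=np.radians(p[2]); P=[]
    for a in(-.018,.018):
        for b in(-.007,.007):
            for z in(.06,.09): P.append(proj(w,[p[0]+a*np.cos(t)-b*np.sin(t),p[1]+a*np.sin(t)+b*np.cos(t),z]))
    P=((np.array(P)-[x0,y0]+.5)*K-.5).astype(np.int32); s=np.zeros_like(M); cv2.fillConvexPoly(s,cv2.convexHull(P),1); return s
f=lambda p:-(sil(p)&M).sum()/(sil(p)|M).sum()
r=differential_evolution(f,[(.43,.46),(-.29,-.26),(0,180)],seed=0,maxiter=60); print(r.x,r.fun)
# collar circle fit: grey bright pixels, rectified at z=.040
im=orth(w,.405,.485,-.315,-.235,.040,5000); h2=cv2.cvtColor(im,cv2.COLOR_RGB2HSV)
c=((h2[...,1]<40)).astype(np.float32); c=cv2.GaussianBlur(c,(0,0),3); R0,C0=np.mgrid[0:400,0:400]; X=.485-R0/5000; Y=-.235-C0/5000
g=lambda p:-(c[(q:=np.hypot(X-p[0],Y-p[1]))<.020].mean()-c[(q>=.02)&(q<.024)].mean())
r=differential_evolution(g,[(.43,.46),(-.29,-.26)],seed=0,maxiter=60); print(r.x,r.fun)
E
```

```text
8 [ 0.4437 -0.2743] 144.2461 0.033 0.0105 0.6449
12 [ 0.4363 -0.2857] 54.4623 0.0381 0.0348 1.0957
16 [ 0.4363 -0.2858] 54.5896 0.0384 0.0355 1.1665
408.71875
[  0.43369768  -0.28878737 132.10079559] 0.0
[ 0.44355949 -0.27529036] -0.5217697620391846<stdin>:19: RuntimeWarning: overflow encountered in scalar negative
```

```bash
python3 - <<'E'
from h import *
from scipy.optimize import differential_evolution
w=load("wk"); col=w["color"]; hsv=cv2.cvtColor(col,cv2.COLOR_RGB2HSV)
K=8; x0,y0,W_,H_=215,125,50,50
for thr,st_ in ((96,115),(104,120),(112,120)):
    m=((col[...,0]<thr)&(hsv[...,1]>st_))
    M=cv2.resize(m[y0:y0+H_,x0:x0+W_].astype(np.float32),None,fx=K,fy=K,interpolation=cv2.INTER_LINEAR)
    M=(M>.5).astype(np.uint8); M=cv2.morphologyEx(M,cv2.MORPH_OPEN,cv2.getStructuringElement(cv2.MORPH_ELLIPSE,(4*K,4*K)))
    l=cv2.connectedComponents(M)[1]; M=(l==l[(150-y0)*K,(240-x0)*K])
    def sil(p):
        t=np.radians(p[2]); P=[]
        for a in(-.018,.018):
            for b in(-.007,.007):
                for z in(.06,.09): P.append(proj(w,[p[0]+a*np.cos(t)-b*np.sin(t),p[1]+a*np.sin(t)+b*np.cos(t),z]))
        P=((np.array(P)-[x0,y0]+.5)*K-.5).astype(np.int32); s=np.zeros(M.shape,np.uint8); cv2.fillConvexPoly(s,cv2.convexHull(P),1); return s>0
    def f(p):
        s=sil(p); return -float((s&M).sum())/float((s|M).sum())
    r=differential_evolution(f,[(.43,.46),(-.29,-.26),(100,190)],seed=0,maxiter=60); print(M.sum()/K/K,r.x.round(4),round(r.fun,3))
go(.4437,-.2748,.15,54.2); print(get_state()["joint_pos"].round(2))
E
```

```text
401.46875 [  0.4435  -0.2758 146.3741] -0.799
404.46875 [  0.4447  -0.2762 146.4458] -0.806
408.4375 [  0.4441  -0.2758 145.8455] -0.816
to 0.4437 -0.2748 0.15 54.2 slide [ 17.3 -25.2  90.9] dist 96 turn z -144.1 j6 then ~ -0.65
to 0.4437 -0.2748 0.15 54.2 slide [ 17.3 -25.2  90.9] dist 96 turn z 35.9 j6 then ~ -0.65
psi now 90.1 tilt [ 0.  0. -1.]
[-0.65  0.21 -0.02  1.34  0.   -0.65]
```

The key sits at (0.4437, -0.2748) with its bar heading about 144.4°. The top-face fit and the collar circle agree. I'll turn over it, settle, and check before descending.

Request:
jog_arm(
  moves=[
    {"slide": [17, -25, 40], "angular": [0, 0, 35.7], "fingers": 0},
    {"slide": [17, -25, 70], "angular": [0, 0, 35.7], "fingers": 0},
    {"slide": [17, -25, 90], "angular": [0, 0, 35.7], "fingers": 0},
    {"slide": [17, -25, 110], "angular": [0, 0, 35.7], "fingers": 0},
    {"slide": [17, -25, 120], "angular": [0, 0, 35.7], "fingers": 0},
    {"slide": [17, -25, 120], "angular": [0, 0, 35.7], "fingers": 0},
    {"slide": [17, -25, 120], "angular": [0, 0, 35.7], "fingers": 0},
    {"slide": [17, -25, 120], "angular": [0, 0, 35.7], "fingers": 0},
  ],
)

```text
clock: 13.95
tcp_pos: [0.4441, -0.276, 0.1218]
orientation: [0.001, 0.305, 0.952, -0.0]
wrist_force: [-0.8, 0.3, -0.6]
finger_gap: 0.0852
grip_force: 0.0
```

```bash
python3 - <<'E'
from h import *
w=cam("wrist"); store("wk2",w); print(get_state()["tcp_pos"])
for z,c in((.09,(.4437,-.2748)),):
    print(proj(w,[*c,z]).round(1))
    for tol in (6,8,10): print(tol,*[np.round(x,4) for x in rectfit(w,c,z,.036,.014,tol,half=.03,s=8000)[:5]])
im=orth(w,.405,.485,-.315,-.235,.040,5000); h2=cv2.cvtColor(im,cv2.COLOR_RGB2HSV)
go(.4437,-.2748,.038,54.4)
E
```

```text
[ 0.44420598 -0.27622366  0.12203654]
[264.  208.3]
6 [ 0.444  -0.2743] 143.6913 0.0341 0.0106 0.6076
8 [ 0.444  -0.2742] 143.5938 0.0343 0.0109 0.6955
10 [ 0.4439 -0.2742] 143.6913 0.0346 0.0112 0.7241
to 0.4437 -0.2748 0.038 54.4 slide [ 1.4  0.9 84. ] dist 84 turn z -180.0 j6 then ~ -0.09
to 0.4437 -0.2748 0.038 54.4 slide [ 1.4  0.9 84. ] dist 84 turn z 0.0 j6 then ~ -0.09
to 0.4437 -0.2748 0.038 54.4 slide [ 1.4  0.9 84. ] dist 84 turn z 180.0 j6 then ~ -0.09
psi now 54.4 tilt [ 0.002 -0.001 -1.   ]
```

Request:
jog_arm(
  moves=[
    {"slide": [1.3, 1.4, 25], "angular": [0, 0, 0.7], "fingers": 0},
    {"slide": [1.3, 1.4, 45], "angular": [0, 0, 0.7], "fingers": 0},
    {"slide": [1.3, 1.4, 60], "angular": [0, 0, 0.7], "fingers": 0},
    {"slide": [1.3, 1.4, 73], "angular": [0, 0, 0.7], "fingers": 0},
    {"slide": [1.3, 1.4, 82], "angular": [0, 0, 0.7], "fingers": 0},
    {"slide": [1.3, 1.4, 84], "angular": [0, 0, 0.7], "fingers": 0},
    {"slide": [1.3, 1.4, 84], "angular": [0, 0, 0.7], "fingers": 0},
    {"slide": [1.3, 1.4, 84], "angular": [0, 0, 0.7], "fingers": 0.5},
  ],
)

```text
clock: 14.67
tcp_pos: [0.4437, -0.2745, 0.0377]
orientation: [0.001, 0.312, 0.95, -0.0]
wrist_force: [0.0, -0.0, 0.3]
finger_gap: 0.0756
grip_force: 0.0
```

Request:
jog_arm(
  moves=[
    {"slide": [0, 0, 0], "angular": [0, 0, 0], "fingers": 1},
    {"slide": [0, 0, 0], "angular": [0, 0, 0], "fingers": 1},
    {"slide": [0, 0, 0], "angular": [0, 0, 0], "fingers": 1},
    {"slide": [0, 0, 0], "angular": [0, 0, 0], "fingers": 1},
    {"slide": [0, 0, 0], "angular": [0, 0, 0], "fingers": 1},
    {"slide": [0, 0, 0], "angular": [0, 0, 0], "fingers": 1},
    {"slide": [0, 0, 0], "angular": [0, 0, 0], "fingers": 1},
  ],
  squeeze=80,
)

```text
clock: 15.25
tcp_pos: [0.4433, -0.2743, 0.0372]
orientation: [0.0, 0.313, 0.95, -0.0]
wrist_force: [-0.3, -0.3, 4.4]
finger_gap: 0.0129
grip_force: 78.2
```

```bash
python3 -c "
from h import *
s=get_state();print(s['tcp_pos'],s['finger_gap'],s['wrist_force'],s['ft_torque']);go(.444,-.2743,.038,53.7)"
```

```text
[ 0.44327077 -0.27430684  0.03723575] 0.012940062421861144 [-0.27734303 -0.34996844  4.42876263] [-0.02585174  0.09462158  0.04595526]
to 0.444 -0.2743 0.038 53.7 slide [-0.6  0.4 -0.8] dist 1 turn z -180.1 j6 then ~ -0.07
to 0.444 -0.2743 0.038 53.7 slide [-0.6  0.4 -0.8] dist 1 turn z -0.1 j6 then ~ -0.07
to 0.444 -0.2743 0.038 53.7 slide [-0.6  0.4 -0.8] dist 1 turn z 179.9 j6 then ~ -0.07
psi now 53.6 tilt [ 0.001 -0.001 -1.   ]
```

Key gripped. Lift straight up.

Request:
jog_arm(
  moves=[
    {"slide": [0, 0, -12], "angular": [0, 0, 0], "fingers": 1},
    {"slide": [0, 0, -30], "angular": [0, 0, 0], "fingers": 1},
    {"slide": [0, 0, -60], "angular": [0, 0, 0], "fingers": 1},
    {"slide": [0, 0, -90], "angular": [0, 0, 0], "fingers": 1},
    {"slide": [0, 0, -105], "angular": [0, 0, 0], "fingers": 1},
    {"slide": [0, 0, -105], "angular": [0, 0, 0], "fingers": 1},
    {"slide": [0, 0, -105], "angular": [0, 0, 0], "fingers": 1},
  ],
)

```text
clock: 15.83
tcp_pos: [0.4433, -0.2742, 0.1418]
orientation: [0.001, 0.313, 0.95, -0.0]
wrist_force: [-0.7, 0.3, -1.9]
finger_gap: 0.0128
grip_force: 77.9
```

```bash
python3 -c "
from h import *
s=get_state();print(s['tcp_pos'],s['finger_gap'],s['wrist_force'],s['ft_torque']);go(.5452,.0197,.135,37.6)"
```

```text
[ 0.44331522 -0.27419733  0.14176915] 0.012804518143131277 [-0.73139292  0.33275908 -1.91625506] [ 0.05178113 -0.00909761  0.00860843]
to 0.5452 0.0197 0.135 37.6 slide [ 92.5 297.    6.7] dist 311 turn z -164.0 j6 then ~ -0.07
to 0.5452 0.0197 0.135 37.6 slide [ 92.5 297.    6.7] dist 311 turn z 16.0 j6 then ~ -0.07
psi now 53.6 tilt [ 0.001 -0.001 -1.   ]
```

Request:
jog_arm(
  moves=[
    {"slide": [92.5, 297, 0], "angular": [0, 0, 16], "fingers": 1},
    {"slide": [92.5, 297, 0], "angular": [0, 0, 16], "fingers": 1},
    {"slide": [92.5, 297, 0], "angular": [0, 0, 16], "fingers": 1},
    {"slide": [92.5, 297, 0], "angular": [0, 0, 16], "fingers": 1},
    {"slide": [92.5, 297, 0], "angular": [0, 0, 16], "fingers": 1},
    {"slide": [92.5, 297, 0], "angular": [0, 0, 16], "fingers": 1},
    {"slide": [92.5, 297, 0], "angular": [0, 0, 16], "fingers": 1},
    {"slide": [92.5, 297, 0], "angular": [0, 0, 16], "fingers": 1},
    {"slide": [92.5, 297, 0], "angular": [0, 0, 16], "fingers": 1},
    {"slide": [92.5, 297, 0], "angular": [0, 0, 16], "fingers": 1},
  ],
)

```text
clock: 16.67
tcp_pos: [0.5436, 0.0217, 0.1392]
orientation: [-0.002, 0.44, 0.898, -0.001]
wrist_force: [-0.4, 0.6, -1.3]
finger_gap: 0.0127
grip_force: 78.6
```

Request:
jog_arm(
  moves=[
    {"slide": [0, 0, 10], "angular": [0, 0, 0], "fingers": 1},
    {"slide": [0, 0, 18], "angular": [0, 0, 0], "fingers": 1},
    {"slide": [0, 0, 18], "angular": [0, 0, 0], "fingers": 1},
    {"slide": [0, 0, 18], "angular": [0, 0, 0], "fingers": 1},
    {"slide": [0, 0, 18], "angular": [0, 0, 0], "fingers": 1},
  ],
)

```text
clock: 17.08
tcp_pos: [0.5446, 0.019, 0.1235]
orientation: [-0.0, 0.442, 0.897, -0.0]
wrist_force: [0.5, 0.4, -2.0]
finger_gap: 0.013
grip_force: 78.6
```

```bash
python3 - <<'E'
from h import *
w=cam("wrist"); store("wi",w); s=get_state();print(s['clock'],s['tcp_pos'],s['finger_gap'],s['wrist_force'],s['ft_torque']);go(.5452,.0197,.112,37.6)
M=quat(s["orientation"]).as_matrix()
for n,P in(("collar ctr",[-.0006,0,.0022-.0]),("foot end",[-.0006,0,.026])): print(n,proj(w,s["tcp_pos"]+M@np.array(P)).round(1))
q=proj(w,[.5456,.0192,.084]); print("socket",q.round(1))
r0=int(q[1])-62; g=w["color"][r0:r0+110,205:325]
for r in range(0,110,3): print(r0+r,"".join("%x"%(v//16) for v in g[r,:,2]))
E
```

```text
17.1333 [0.5449648  0.01906132 0.1238864 ] 0.012861474248251506 [ 0.54133839 -0.10612987 -1.38936192] [-0.02023615 -0.04398324 -0.02467409]
to 0.5452 0.0197 0.112 37.6 slide [ 0.4  0.6 11.9] dist 12 turn z -180.1 j6 then ~ 0.8
to 0.5452 0.0197 0.112 37.6 slide [ 0.4  0.6 11.9] dist 12 turn z -0.1 j6 then ~ 0.8
to 0.5452 0.0197 0.112 37.6 slide [ 0.4  0.6 11.9] dist 12 turn z 179.9 j6 then ~ 0.8
psi now 37.5 tilt [ 0.  0. -1.]
collar ctr [263.5 229.3]
foot end [263.4 214. ]
socket [264.2 206.2]
144 99aaaaaaaaaa843344444444432222344332113444455555555555555555555554444444444444444444444444444444444444444444444588999999
147 9aaaaaa99964334444444443222111112211344445555555555555555555555555555544444444444444444444444444444444444444444444456899
150 999aaa988843344444444222211011111124444555555555555555555555545555555555555444444444444444444444444444444444444444444444
153 999999995334444444322222222221112344455555555544444455434444444555444444455555554444444444444444444444444444444444444444
156 9aaaa95334444444322222222222222344455554455344445554444224555544432345555555554455555444444444444
[... 3323 characters left out ...]
111111111111111111111111111128888888888abbbbb844444444444444444444443222222
240 555555555556655555555554455555578888854553100111111111111111111111111111115888888888999999a98886444444444444443222222222
243 555555555555555555543111111110288888854552001111111111111111111111111111113888888888831111111126aba864444443222222222222
246 55656555555555555521112111110168888885454100011111111111111111111111111111288888888886211111111113bdccba8532222222222222
249 555555555555555552111221111113888888545531011111221221222212222222222211111588888888883111111111115ddeeddccbb87322222222
252 5555555579999997522222222111168888887655201111222222222222222222222222221113888888888862222222212125bcccddddddcccb974221
```

The socket and collar both show in the wrist view: slot at columns 257–271, square at columns 235–295, collar centred near column 262.6. I'll measure the relative offset precisely in a still picture.

```bash
cat > al.py <<'E'
from h import *
def run():
    w=cam("wrist"); store("wi2",w); s=get_state(); M=quat(s["orientation"]).as_matrix(); t=s["tcp_pos"]
    print("tcp",t.round(4),"psi",round(np.degrees(np.arctan2(M[1,1],M[0,1])),2))
    g=cv2.cvtColor(w["color"],cv2.COLOR_RGB2GRAY).astype(float); B=w["color"][...,2].astype(float)
    def cross(v,lev,i0,step):   # subpixel first crossing from i0
        i=i0
        while (v[i]-lev)*(v[i+step]-lev)>0: i+=step
        return i+step*(lev-v[i])/(v[i+step]-v[i])
    tl=lambda p:M.T@(p-t)
    C=M.T@(w["W"][:3,3]-t); Rc=M.T@w["W"][:3,:3]
    def at(px,z): d=Rc@np.array([(px[0]-w["cx"])/w["f"],(px[1]-w["cy"])/w["f"],1]); return C+d*(z-C[2])/d[2]
    zs=t[2]-.084   # tool z of mouth plane
    out=[]
    sq=proj(w,np.array([.5456,.0192,.084])+M@np.array([.018,0,0])); R0=int(round(sq[1])); c0=int(round(sq[0]))
    for r in range(R0-3,R0+4):
        v=B[r]; L=cross(v,120,c0-24,-1); Rr=cross(v,120,c0+24,1); out.append((at((L,r),zs)[1],at((Rr,r),zs)[1]))
    o=np.array(out)*1000; print("square L,R y mm",o.mean(0).round(2),"mid",o.mean().round(2),"drift/row",np.polyfit(range(7),o.mean(1),1)[0].round(3))
    f=[at((c,cross(B[:,c],160,R0,-1)),zs)[0]*1000 for c in range(c0-18,c0+19,6)]; print("front edge x mm",np.round(f,2),"-> centre x",round(np.median(f)-22,2))
    sl=[at((c,cross(B[:,c],110,R0,1)),zs)[0]*1000 for c in range(c0-3,c0+4)]; print("slot near end x",np.round(sl,2),"-> centre",round(np.median(sl)-15.2,2))
    rr=int(round(proj(w,np.array([.5456,.0192,.084])+M@np.array([.013,0,0]))[1])); q=[]
    for r in (rr-1,rr,rr+1): q.append([at((cross(B[r],110,c0,k),r),zs)[1]*1000 for k in(-1,1)])
    print("slot sides y",np.mean(q,0).round(2),"mid",np.mean(q).round(2))
    return w,at,s,cross,B
if __name__=="__main__":
    w,at,s,cross,B=run()
    z=.0023
    for r in range(222,250,3): print(r,"".join("%x"%(v//16) for v in B[r,222:302].astype(int)))
    E=[]
    for r in range(226,240,2):
        print(r,[round(at((x,r),-.0027)[1]*1000,2) for x in (cross(B[r],130,245,-1),cross(B[r],130,282,1))], at((263,r),-.0027)[0].round(4))
E
python3 al.py
```

```text
tcp [0.5452 0.0192 0.1241] psi 37.5
square L,R y mm [-21.44  22.62] mid 0.59 drift/row -0.004
front edge x mm [21.16 21.12 21.12 21.2  21.43 21.08 21.11] -> centre x -0.88
slot near end x [14.09 14.08 14.06 14.06 14.06 14.07 14.07] -> centre -1.13
slot sides y [-4.66  5.48] mid 0.41
222 5555555556abbbbbbbbbbbbbbbbbccbccbbbaaaaaaaaaaaaabbbbbbbbbbbbbbbbbbbbbba54444444
225 555555556abbbbbbbbbbbbbbbbbba4111110111111111111111249bbbbbbbbbbbbbbbbbb94444444
228 55555555abbbbbbbbbbbcbbbbcb7200111111111111111111111126bbbbbbbbbbbbbbbbbb8444444
231 55555556bcbbbbbb99998668887310111111111111111111111111368999999999bbbbbbb9544444
234 55555557ca76797788885456620011111111111111111111111111113888888888abbbbbba544444
237 5555555567666678888855665100011111111111111111111111111128888888888bbbbbb8444444
240 5555554455555578888544563100011111111111111111111111111115888888888999999a998864
243 5553211111110288888544562000111111111111111111111111111113888888888831111111126a
246 42111111111016888885445510011111111111111111111111111111128888888888621111111111
249 21111111111138888854555410011112222222222222222222222111115888888888831111111111
226 [np.float64(-19.74), np.float64(18.6)] 0.0038
228 [np.float64(-20.25), np.float64(18.95)] 0.0024
230 [np.float64(-20.35), np.float64(19.09)] 0.0011
232 [np.float64(-13.37), np.float64(19.24)] -0.0002
234 [np.float64(-13.37), np.float64(19.35)] -0.0015
236 [np.float64(-13.4), np.float64(19.26)] -0.0029
238 [np.float64(-13.85), np.float64(19.61)] -0.0042
```

```bash
python3 - <<'E'
import al,io,contextlib
from h import *
with contextlib.redirect_stdout(io.StringIO()): w,at,s,cross,B=al.run()
print(s["tcp_pos"])
for r in range(196,212): print(r,[int(B[r,c]) for c in range(245,284,4)],(at((263,r),-.0027)[0]*1000).round(2),(at((263,r),.0023)[0]*1000).round(2))
E
```

```text
[0.54526761 0.01935439 0.12422429]
196 [193, 192, 192, 70, 17, 16, 13, 193, 194, 194] 22.63 20.84
197 [193, 192, 193, 79, 36, 36, 15, 194, 193, 192] 22.01 20.2
198 [190, 193, 190, 116, 99, 99, 28, 192, 190, 191] 21.4 19.57
199 [178, 173, 175, 146, 145, 144, 43, 174, 174, 179] 20.78 18.93
200 [133, 112, 116, 140, 145, 146, 54, 112, 114, 131] 20.17 18.3
201 [75, 29, 60, 136, 141, 142, 103, 47, 27, 66] 19.55 17.66
202 [71, 42, 101, 135, 139, 142, 144, 105, 19, 66] 18.93 17.02
203 [74, 88, 128, 149, 162, 156, 151, 153, 76, 76] 18.31 16.38
204 [78, 116, 147, 175, 188, 177, 167, 158, 132, 77] 17.68 15.73
205 [94, 135, 178, 189, 189, 184, 181, 173, 153, 97] 17.06 15.09
206 [105, 167, 193, 191, 188, 183, 182, 184, 161, 134] 16.43 14.45
207 [127, 189, 193, 190, 188, 185, 182, 185, 176, 153] 15.8 13.8
208 [167, 190, 193, 190, 188, 184, 181, 185, 181, 163] 15.18 13.15
209 [190, 189, 193, 190, 188, 183, 182, 185, 182, 177] 14.55 12.5
210 [191, 189, 192, 190, 189, 183, 182, 183, 181, 182] 13.91 11.85
211 [188, 188, 194, 189, 189, 183, 180, 184, 182, 181] 13.28 11.2
```

```bash
python3 - <<'E'
import al,io,contextlib
from h import *
with contextlib.redirect_stdout(io.StringIO()): w,at,s,cross,B=al.run()
for r in range(197,203): print(r,[int(v) for v in B[r,250:276]])
for r in (199,200,201,202):
  for z in (.018,.024): print(r,z,(at((256,r),z)*1000).round(2)[:2],(at((269,r),z)*1000).round(2)[:2])
for r in (196.5,197,197.5,198): print(r,(at((262,r),.022)[0]*1000).round(2),(at((262,r),.026)[0]*1000).round(2))
G=w["color"]; print([tuple(int(q) for q in G[r,261]) for r in range(194,205)],[tuple(int(q) for q in G[r,249]) for r in range(198,206)])
E
```

```text
197 [192, 193, 193, 193, 193, 194, 174, 70, 42, 44, 37, 37, 44, 46, 36, 36, 37, 36, 36, 15, 60, 191, 195, 193, 193, 193]
198 [191, 191, 191, 192, 190, 191, 166, 109, 101, 103, 99, 99, 106, 105, 102, 100, 101, 101, 97, 29, 55, 188, 194, 191, 191, 191]
199 [174, 174, 174, 176, 175, 173, 149, 142, 144, 145, 145, 144, 146, 145, 144, 145, 145, 147, 142, 41, 46, 169, 176, 173, 174, 173]
200 [115, 118, 116, 116, 119, 120, 119, 142, 145, 144, 144, 144, 146, 146, 145, 145, 146, 148, 143, 54, 42, 109, 114, 113, 112, 114]
201 [32, 41, 54, 60, 85, 93, 107, 136, 139, 137, 139, 140, 141, 143, 143, 142, 141, 144, 144, 104, 95, 80, 75, 46, 34, 32]
202 [62, 77, 95, 102, 126, 130, 133, 136, 136, 136, 139, 142, 144, 144, 144, 142, 141, 143, 144, 146, 145, 129, 128, 106, 95, 72]
199 0.018 [13.09 -4.65] [13.08  3.85]
199 0.024 [10.87 -4.8 ] [10.86  3.99]
200 0.018 [12.39 -4.66] [12.38  3.85]
200 0.024 [10.15 -4.8 ] [10.14  3.99]
201 0.018 [11.69 -4.66] [11.68  3.86]
201 0.024 [ 9.42 -4.81] [9.42 4.  ]
202 0.018 [10.99 -4.67] [10.98  3.86]
202 0.024 [ 8.7  -4.81] [8.69 4.  ]
196.5 13.38 11.94
197 13.03 11.58
197.5 12.67 11.21
198 12.32 10.85
[(22, 23, 22), (23, 24, 23), (16, 17, 17), (34, 34, 37), (92, 95, 99), (133, 137, 144), (135, 139, 144), (130, 135, 140), (130, 135, 142), (150, 155, 162), (174, 180, 188)] [(177, 183, 191), (160, 167, 175), (105, 109, 115), (28, 28, 30), (41, 42, 44), (82, 85, 90), (105, 110, 116), (124, 129, 134)]
```

Measured in the tool frame: socket at y +0.5, x -1.0 mm; key foot at y -0.45, x about -1.5 mm. I'll shift by y +0.9, x +0.4 and lower to the mouth, watching the force.

Request:
jog_arm(
  moves=[
    {"slide": [0.4, 0.9, 3], "angular": [0, 0, 0], "fingers": 1},
    {"slide": [0.4, 0.9, 7], "angular": [0, 0, 0], "fingers": 1},
    {"slide": [0.4, 0.9, 10], "angular": [0, 0, 0], "fingers": 1},
    {"slide": [0.4, 0.9, 10], "angular": [0, 0, 0], "fingers": 1},
    {"slide": [0.4, 0.9, 10], "angular": [0, 0, 0], "fingers": 1},
  ],
  squeeze=100,
)

```text
clock: 17.7
tcp_pos: [0.5451, 0.0209, 0.1134]
orientation: [-0.0, 0.442, 0.897, -0.0]
wrist_force: [0.5, 0.2, -2.4]
finger_gap: 0.0125
grip_force: 99.5
```

```bash
python3 - <<'E'
from h import *
read_camera("wrist"); read_camera("wrist")
s=get_state(); print(s["clock"],s["tcp_pos"],s["wrist_force"],s["ft_torque"]); go(.5452,.0197,.106,37.6)
E
```

```text
17.8 [0.5454329  0.02080532 0.11374535] [ 0.37727546  0.28708939 -1.6394157 ] [ 0.00212166 -0.02834568 -0.02679593]
to 0.5452 0.0197 0.106 37.6 slide [-0.7 -0.9  7.7] dist 8 turn z -180.0 j6 then ~ 0.81
to 0.5452 0.0197 0.106 37.6 slide [-0.7 -0.9  7.7] dist 8 turn z -0.0 j6 then ~ 0.81
to 0.5452 0.0197 0.106 37.6 slide [-0.7 -0.9  7.7] dist 8 turn z 180.0 j6 then ~ 0.81
psi now 37.6 tilt [-0.  0. -1.]
```

Request:
jog_arm(
  moves=[
    {"slide": [-0.4, 0, 2], "angular": [0, 0, 0], "fingers": 1},
    {"slide": [-0.4, 0, 4], "angular": [0, 0, 0], "fingers": 1},
    {"slide": [-0.4, 0, 6], "angular": [0, 0, 0], "fingers": 1},
    {"slide": [-0.4, 0, 8], "angular": [0, 0, 0], "fingers": 1},
    {"slide": [-0.4, 0, 8], "angular": [0, 0, 0], "fingers": 1},
  ],
)

```text
clock: 18.22
tcp_pos: [0.5453, 0.0205, 0.1052]
orientation: [-0.0, 0.442, 0.897, -0.0]
wrist_force: [-0.1, 0.6, -1.4]
finger_gap: 0.0127
grip_force: 99.5
```

The foot has entered the slot without force. I'll continue down against the ejector.

Request:
jog_arm(
  moves=[
    {"slide": [0, 0, 3], "angular": [0, 0, 0], "fingers": 1},
    {"slide": [0, 0, 6], "angular": [0, 0, 0], "fingers": 1},
    {"slide": [0, 0, 9], "angular": [0, 0, 0], "fingers": 1},
    {"slide": [0, 0, 12], "angular": [0, 0, 0], "fingers": 1},
    {"slide": [0, 0, 12], "angular": [0, 0, 0], "fingers": 1},
  ],
)

```text
clock: 18.63
tcp_pos: [0.5459, 0.0204, 0.0938]
orientation: [0.0, 0.442, 0.897, 0.0]
wrist_force: [-1.3, -0.6, 4.1]
finger_gap: 0.0126
grip_force: 100.7
```

```bash
python3 - <<'E'
from h import *
s=get_state(); print(s["clock"],s["tcp_pos"],s["wrist_force"],s["ft_torque"],s["finger_gap"],s["grip_force"])
E
```

```text
18.6333 [0.54586958 0.02040449 0.09377933] [-1.32385791 -0.62704462  4.07619315] [-0.04014601  0.23863841 -0.00911483] 0.012563001988280868 100.71237087249756
```

Request:
jog_arm(
  moves=[
    {"slide": [0, 0, 2], "angular": [0, 0, 0], "fingers": 1},
    {"slide": [0, 0, 4], "angular": [0, 0, 0], "fingers": 1},
    {"slide": [0, 0, 6], "angular": [0, 0, 0], "fingers": 1},
    {"slide": [0, 0, 7.5], "angular": [0, 0, 0], "fingers": 1},
    {"slide": [0, 0, 8.5], "angular": [0, 0, 0], "fingers": 1},
    {"slide": [0, 0, 8.5], "angular": [0, 0, 0], "fingers": 1},
  ],
)

```text
clock: 19.13
tcp_pos: [0.5459, 0.0204, 0.0862]
orientation: [0.0, 0.442, 0.897, 0.0]
wrist_force: [-2.6, 0.1, 8.5]
finger_gap: 0.0125
grip_force: 101.4
```

Request:
jog_arm(
  moves=[
    {"slide": [0, 0, 0.7], "angular": [0, 0, 0], "fingers": 1},
    {"slide": [0, 0, 1.3], "angular": [0, 0, 0], "fingers": 1},
    {"slide": [0, 0, 1.3], "angular": [0, 0, 0], "fingers": 1},
    {"slide": [0, 0, 1.3], "angular": [0, 0, 0], "fingers": 1},
  ],
)

```text
clock: 19.47
tcp_pos: [0.546, 0.0204, 0.0862]
orientation: [0.001, 0.442, 0.897, 0.0]
wrist_force: [-5.3, -0.7, 17.3]
finger_gap: 0.0125
grip_force: 102.8
```

The TCP stays at 0.0862, exactly the predicted home height, while the force rises from 8.5 to 17 N. The collar is seated. One last check of the stack and steadiness, then I'll hand in.

```bash
python3 - <<'E'
from h import *
c=cam("scene"); h=cv2.cvtColor(c["color"],cv2.COLOR_RGB2HSV)[180:270,330:396]; m=cv2.inRange(h,(15,90,90),(35,255,255))
n,l,st,ce=cv2.connectedComponentsWithStats(m); print([((ce[k])*400/90).round(1).tolist() for k in range(1,n)])
print(tip_of("key_grip",c)[:1],proj(c,[.5456,.0192,.124]).round(1))
s=get_state(); print(s["clock"],s["tcp_pos"],s["wrist_force"],s["finger_gap"])
print(hand_in())
E
```

```text
[[258.3, 165.6], [171.1, 193.3], [242.5, 212.8], [157.5, 240.5], [227.9, 259.0], [146.7, 286.7]]
[{'point': [248.8, 171.3], 'p': 0.49}] [250.4 168.1]
19.5667 [0.54597798 0.02038393 0.08619994] [-6.18400068  0.57922924 16.50209074] 0.012699312813523194
the job is handed in; nothing more can be done
None
```

I stacked the loose case squarely on the column (within about 1.5 mm and 0.2°) and meshed the splined key fully home in the socket, still gripped and pressed down with about 17 N; the job was handed in at 19.6 s.

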